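# Change over a batch of blanks in an enclosed laser engraver

### The job

Change the batch in the desktop laser engraver: slide the safety catch on its lid free, open the lid right up by its handle, move the finished pine block from the bed into the plywood tray, and lay every dark oak blank from the bench flat on the honeycomb bed, side by side, each with its long side running front to back. Set the blanks down gently: the bed is thin foil and must not be struck or pressed hard. Then shut the lid, pressing it down until it snaps home, slide the catch fully back into its keeper and only after that press the start button in and let it go; leave the other tools on the bench alone.

Things in the scene. Friction and masses are not known exactly. Their poses are not given: they have to be found in the camera images.
- engraver: fixed white box 244 (x) x 282 (y) x 112 mm high, amber window in its lid. Origin at bench height under the bed's centre; x to its rear (front faces the robot), y to its left. In this frame (m): front wall x -0.104..-0.090, top z 0.100, side walls |y| 0.125..0.141, top z 0.088; rear hood x > 0.090, top z 0.112. A laser head hangs in the left rear corner (x > 0.079, y > 0.103, z > 0.071)
- bed: honeycomb bed inside the engraver, 178 (x) x 248 mm (y), fixed; origin at the centre of its top surface, 52 mm above the bench, axes as the engraver's. Side walls stand 36 mm, the front wall 48 mm above it. Takes three blanks side by side, 80 mm from centre to centre. Delicate: a blank may bear on it with at most 40 N and must not be dropped on it; letting go up to 10 mm above it is harmless
- lid (a joint): lid angle, rad: 0 shut and snapped home, stop at 1.75 (upright 1.57); axis along the engraver's y. The stiff hinge (0.55 N m) holds the lid where it is left; above 1.5 the bed is free from above. Upright, its edge is 0.32 above the bench. A sprung plunger resists the last 0.05 rad: some 10 N down at the handle snaps it to 0 (else it rests near 0.05); some 14 N up pulls it open
- lid_hinge (a point): middle of the lid's hinge axis, at (0.104, 0, 0.112) in the engraver's frame
- lid_handle (a point): middle of the lid's handle, a round steel bar 12 mm thick, 92 mm long along the engraver's y, on two posts 72 mm apart, 35 mm above the lid's top face. Lid shut: at (-0.086, 0, 0.147) in the engraver's frame, i.e. 190 mm ahead of the hinge axis and 35 mm above it; it swings with the lid. Can be pinched from above all the way from shut to upright
- catch (a joint): travel of the safety catch, m: 0 = bolt fully in its keeper (locked), 0.018 = fully free. A bolt on the lid's top near its right front corner, sliding along the engraver's y: left (+y) frees, right (-y) locks; 2 N friction, stays where left. Locked, the lid cannot be lifted; unless the lid is snapped home the bolt does not enter the keeper
- catch_tab (a point): the catch's upright tab, 14 (x) x 10 mm (y), rising from 7 to 25 mm above the lid's top face; this point is 16.5 mm above that face. Lid shut and locked: at (-0.075, -0.112, 0.1285) in the engraver's frame; it rides on the lid
- start (a joint): travel of the start button in m: 0 = out, 0.005 = fully in; sprung, fully in takes 4.5 N pressed straight down
- start_top (a point): centre of the top of the start button, a plain metal button 18 mm across standing 5 mm proud of a 34 mm collar on top of the rear hood, near its right end; at (0.123, -0.095, 0.129) in the engraver's frame
- finished: the finished piece, a pale pine block 60 x 110 x 40 mm (x, y, z), about 0.12 kg, at first lying on the engraver's bed with its length roughly front to back. Origin at the centre of its underside, y along the 110 mm length
- blank_a: oak blank a, a plain dark-brown wooden block 45 x 160 x 32 mm (x, y, z), about 0.16 kg, at first lying on the bench to the left of the engraver. Origin at the centre of its underside, its y axis along the 160 mm length, z up. May be absent (then there is no reading).
- blank_b: oak blank b, a plain dark-brown wooden block 45 x 160 x 32 mm (x, y, z), about 0.16 kg, at first lying on the bench to the left of the engraver. Origin at the centre of its underside, its y axis along the 160 mm length, z up. May be absent (then there is no reading).
- blank_c: oak blank c, a plain dark-brown wooden block 45 x 160 x 32 mm (x, y, z), about 0.16 kg, at first lying on the bench to the left of the engraver. Origin at the centre of its underside, its y axis along the 160 mm length, z up. May be absent (then there is no reading).
- out_tray: the tray for finished work: open plywood tray 130 mm (x) x 180 mm (y), 28 mm high, walls and floor 7 mm thick, loose, 0.6 kg, on the bench to the right of the engraver. Origin at the centre of its underside
- pencil: bystander: yellow carpenter's pencil 176 mm long, lying at the bench's front edge near the blanks
- hex_set: bystander: folding hex-key set 30 x 105 x 19 mm at the left
- try_square: bystander: try square 161 x 105 mm, 14 mm thick, at the left
- tape_measure: bystander: yellow tape measure 35 x 95 x 65 mm, behind the drill vice

How it is judged:
By the outcome, as a careful person would: the job done as asked, in the order asked, and still so for the second after the job is handed in, with the robot touching nothing.
Of blank_a, blank_b, blank_c only 2 to 3 are there at a start; the rules pass over those that are not, and their reading is None.
At some moment in a run one of finished, out_tray may be knocked a few centimetres aside while the robot is not near it.
It also fails if it takes over 210 s, if anything falls off the work surface, if the arm or the gripper's body presses on something with over 40 N, if the wrist force passes 120 N, or if a joint passes its speed limit or range.

### The arm

A 6-joint arm with a two-finger parallel gripper is mounted at the origin on a cart in front of the work surface, level with it; the furniture and walls round the work are solid. World frame = base frame: x ahead of the robot, y to its left, z up, the work surface at z = 0. Lengths are in mm, angles in rad, forces in N, time in s.
With the tool pointing down it reaches from about 275 to 1000 mm from the base axis. Payload 8.4 kg.
Tool frame: the origin (TCP) lies midway between the tips of the shut fingers; the grasp point (between the pads) lies 19 mm behind it; z points along the fingers, y is the line along which they close (so a half turn about z gives the same grasp; the last joint's range is limited). The gripper opens to 85 mm and grips with 20 to 120 N. Pads are 22 mm wide; open, the fingers measure 114 mm over their backs; the gripper's body (76 mm by 85 mm) begins 54 mm behind the grasp point. The pads swing forward as they close: fully open they stand 13 mm farther back than shut.
Start: joints at [-1.346, 0.353, 1.633, -0, 1.155, -0.002], TCP at [140.536, -608.997, 231.281] pointing down, gripper open.
Joint ranges: [-2.63, 2.63], [-0.92, 2.1], [0.06, 2.66], [-1.3, 4.44], [0, 2.69], [-3.02, 3.02]. Speed limits (rad/s): [2.22, 2.22, 2.79, 3.14, 3.14, 3.14].

### API

Orientations are given as [roll, pitch, yaw] about the fixed x, y, z axes, in that order (R = Rz(yaw) Ry(pitch) Rx(roll)).
In Python, from rig import telemetry, optics, r gives the robot as it stands.
- The arm moves only by the tool play_rows, never from a script. Its arguments are lists of equal length, an entry for each row: "dp": the shift along the tool's x, y, z in units of 40 mm (1.0 is 40 mm), a list of three; "rot": the turn, a rotation vector about the tool's x, y, z in units of 6 degrees (1.0 is 6 degrees), a list of three. In form: {"dp": [[tx, ty, tz], ...], "rot": [[ax, ay, az], ...]}. A call has 1 to 5 rows; each row is the pose to reach, as a shift and turn from the pose commanded when the call began, along the tool's axes at that moment; what a row does not reach only later rows make up. A row lasts 1/12 s, in which the tool goes at most 41.7 mm and 7.16 degrees, less where a joint would pass 70% of its speed; a pose out of reach is approached as far as the arm can. A call with a gripper value outside its range is refused whole. "fingers" is the opening, from 0 (shut) to 1 (fully open), set as the call begins (left out, the last holds). The fingers move at their own pace and stop on an object; "grip_force" is the grip in N (left out, the last holds). Time passes only in rows, so rows that repeat a pose let the fingers close. It gives the time, the measured TCP pose, the force, the opening and the grip force at its end, in the units of the state.
- telemetry.sense(): the state, without advancing time (a new reading comes with each control period).
- optics.grab_frame(name): name is "side" or "top"; returns a dict with "color" (480x640x3 uint8, red, green, blue), "mtx" (3x3 intrinsics, pixels), "R" (3x3) and "t" (3): a world point X has camera coordinates R X + t. Camera axes: x right, y down, z forward; pixel columns grow to the right and rows downward; lengths in mm; the calibration is good to about 2 mm. A picture is of the moment at which its call begins. There is no depth.
- r.sign_off(): hands the job in; it is judged then, once.
The state is a dict: "clock": time; "qpos": joint angles; "qvel": joint speeds; "joint_efforts": joint torques, N m; "eef_pos": TCP position; "tcp_rot": TCP orientation; "contact_force": force on the tool from outside, world axes, zero at the start; "wrist_torque": the same for the moment, N m; "opening": opening from 0.0 (shut) to 1.0 (fully open); "grasp_force": force on a finger pad.
Only numpy, scipy, OpenCV 4.12 (cv2) and the standard library are available. Lean on these libraries where they do the work, as an engineer would, in place of code of your own. Each camera call takes 0.05 s, during which the arm holds its last target. There are 200 camera calls.

## Working session

There is one attempt and no reset: what is moved stays moved. The work goes in short steps, Python scripts to look and compute and a tool call to move; the robot and the scene stay as the last step left them, time stands still between calls to the robot, and variables do not carry over. Pictures are saved under pics/ and viewed, at most 14 in all, crops included, and the job is handed in when it is done.

Besides the shell and the picture viewer there is one more tool, called after "Call:" by a JSON object that holds its "op" and its "data", one argument or row to a line. play_rows: Moves the arm, as the interface text tells. Its arguments: {"type":"object","properties":{"dp":{"type":"array"},"rot":{"type":"array"},"fingers":{"type":"number"},"grip_force":{"type":"number"}},"required":["dp","rot"]}

```bash
ls; mkdir -p pics; cat > h.py <<'E'
import numpy as np,cv2
from rig import telemetry,optics,r
def grab(n,save=None):
    f=optics.grab_frame(n)
    if save: cv2.imwrite('pics/'+save,f['color'][:,:,::-1])
    return f
def ray(f,px,z):
    K,R,t=[np.array(f[k],float) for k in('mtx','R','t')]
    d=R.T@np.linalg.inv(K)@np.array([px[0],px[1],1.]);c=-R.T@t.ravel()
    return c+d*(z-c[2])/d[2]
def proj(f,X):
    K,R,t=[np.array(f[k],float) for k in('mtx','R','t')]
    p=K@(R@np.array(X,float)+t.ravel());return p[:2]/p[2]
E
python3 - <<'E'
from h import *
for n in('top','side'):
    f=grab(n,n+'0.png');R=np.array(f['R']);print(n,-R.T@np.array(f['t']).ravel(),R[2],f['mtx'][0][0])
print(telemetry.sense())
E
```

```text
pics
top [ -26.83315517  145.83725906 1377.96667272] [ 0.42098863 -0.02520415 -0.90671568] 450.78269503147794
side [  47.51693538 1080.43269804  877.82360843] [ 0.37845358 -0.72591393 -0.57430118] 506.55733589883795
{'clock': 0.1, 'qpos': array([-1.34638897e+00,  3.53544430e-01,  1.63406116e+00,  1.51034635e-05,
        1.15519347e+00, -2.38366473e-03]), 'qvel': array([ 0.00116849, -0.00019451, -0.00354076, -0.00083043, -0.00025692,
       -0.00105266]), 'joint_efforts': array([-1.05937695e-03, -6.06359053e+01, -3.42822504e+01, -9.23065409e-05,
        4.09718996e-03, -5.10698897e-06]), 'eef_pos': array([ 140.45266836, -608.57901508,  230.65767693]), 'tcp_rot': array([-3.14038628e+00, -1.66860208e-05,  2.26784902e-01]), 'contact_force': array([ 0.2536995 , -0.55680202,  0.28498942]), 'wrist_torque': array([ 0.0244771 ,  0.03329394, -0.01877934]), 'grasp_force': 0.0, 'opening': 1.0005900978299234}
```

View pics/top0.png

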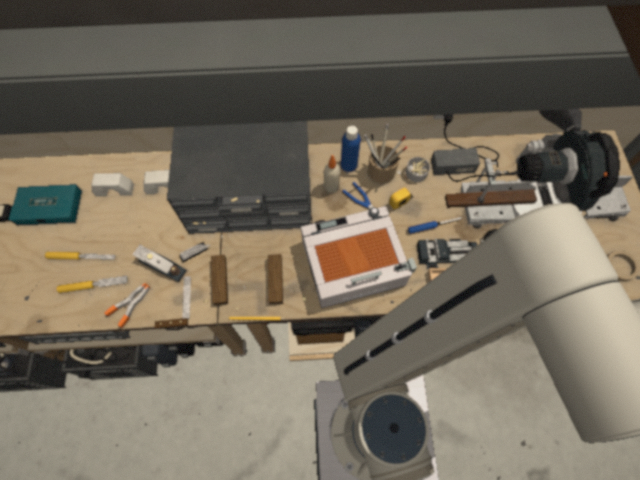

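View pics/side0.png

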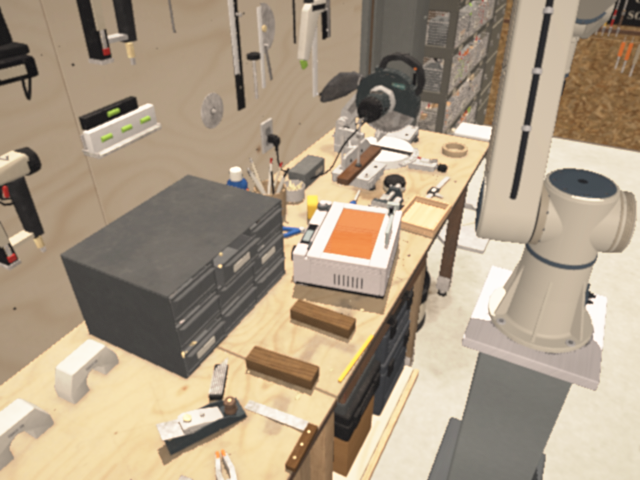

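The top view shows the engraver at about (357,258), blanks at (219,280) and (274,279). The side view shows the tray at about (428,214). I'll zoom in next.

```bash
python3 - <<'E'
import cv2
t=cv2.imread('pics/top0.png')[195:325,195:455];s=cv2.imread('pics/side0.png')[165:395,235:465]
cv2.imwrite('pics/tc.png',cv2.resize(t,None,fx=3,fy=3,interpolation=cv2.INTER_CUBIC))
cv2.imwrite('pics/sc.png',cv2.resize(s,None,fx=2.6,fy=2.6,interpolation=cv2.INTER_CUBIC))
E
```

```text
(no output)
```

View pics/tc.png

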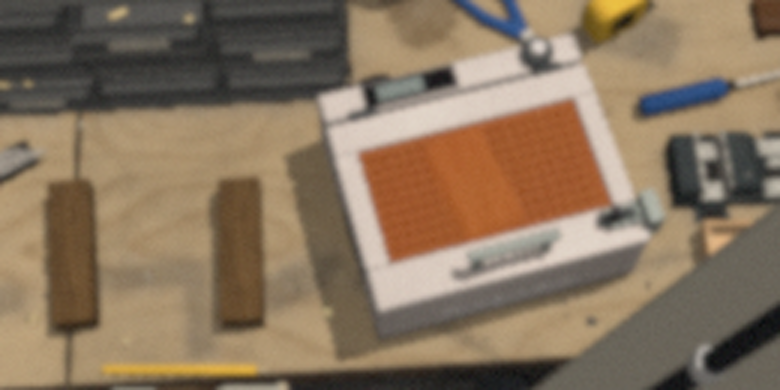

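View pics/sc.png

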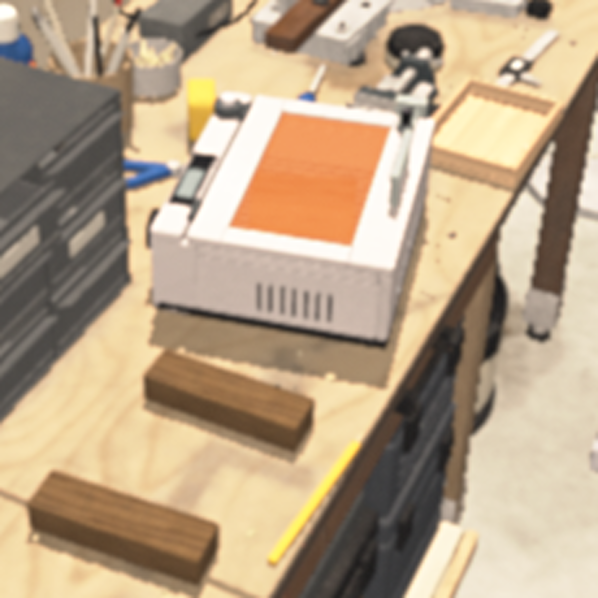

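The top crop shows the lid corners at roughly (320,95), (577,38), (380,310), (645,243), with the button at (537,47), the handle bar at (513,250) and the catch near (640,210). The side crop shows the box's left face, both blanks and the tray. I'll fit poses from these.

```bash
cat >> h.py <<'E'
def E2W(p,X):  # engraver frame (mm) to world ; p=x,y,yaw
    c,s=np.cos(p[2]),np.sin(p[2]);X=np.array(X,float)
    return np.array([p[0]+c*X[0]-s*X[1],p[1]+s*X[0]+c*X[1],X[2]])
E
python3 - <<'E'
from h import *
from scipy.optimize import least_squares
T=grab('top');S=grab('side')
tc=lambda x,y:(np.array([x,y])+.5)/3-.5+195
sc=lambda x,y:(np.array([x,y])+.5)/2.6-.5+np.array([235,165])
obs=[(T,tc(320,95),(140,141,112)),(T,tc(577,38),(140,-141,112)),(T,tc(380,310),(-104,141,112)),(T,tc(645,243),(-104,-141,112)),
(T,tc(537,47),(123,-95,129)),(T,tc(513,246),(-86,0,153)),
(S,sc(387,340),(-104,141,0)),(S,sc(393,270),(-104,141,112)),(S,sc(153,235),(140,141,112)),(S,sc(155,305),(140,141,0)),(S,sc(232,103),(123,-95,129)),(S,sc(433,120),(-104,-141,112))]
g=lambda p:np.concatenate([proj(f,E2W(p,X))-u for f,u,X in obs])
s=least_squares(g,[500,150,0.2],x_scale=[100,100,1],loss='soft_l1');p=s.x
print(p,'\n',g(p).reshape(-1,2).round(1))
for n,f in(('T',T),('S',S)):
  hsv=cv2.cvtColor(f['color'],cv2.COLOR_RGB2HSV)
  m=cv2.inRange(hsv,(3,60,20),(20,255,140))
  m=cv2.morphologyEx(m,cv2.MORPH_OPEN,np.ones((3,3)))
  for c in cv2.findContours(m,0,2)[0]:
    if 300<cv2.contourArea(c)<3000:
      r_=cv2.minAreaRect(c);q=cv2.boxPoints(r_);print(n,cv2.contourArea(c),q.round(1).tolist(),[ray(f,u,32)[:2].round().tolist() for u in q])
# tray, rim z=28, manual from side crop
for u in[(487,78),(562,98),(512,183),(433,160)]:print('tray',ray(S,sc(*u),28).round())
# blanks manual side top corners
for u in[(55,472),(218,522),(197,553),(30,505)]:print('b1',ray(S,sc(*u),32).round())
for u in[(175,350),(313,402),(300,425),(145,378)]:print('b2',ray(S,sc(*u),32).round())
for u in[(48,183),(92,178),(97,317),(55,322)]:print('tb1',ray(T,tc(*u),32).round())
for u in[(220,180),(260,178),(262,318),(222,320)]:print('tb2',ray(T,tc(*u),32).round())
o=cv2.inRange(cv2.cvtColor(T['color'],cv2.COLOR_RGB2HSV),(3,170,120),(15,255,255))
c=max(cv2.findContours(o,0,2)[0],key=cv2.contourArea);q=cv2.boxPoints(cv2.minAreaRect(c))
print('win',[ray(T,u,112)[:2].round().tolist() for u in q])
E
```

```text
[4.94409858e+02 1.46824795e+01 2.03016684e-01] 
 [[-0.6 -0.2]
 [-0.7 -1.6]
 [-0.6  0.7]
 [ 2.5 -0.6]
 [ 1.1  0.7]
 [ 0.7 -0.3]
 [-0.2  7.3]
 [ 0.6  0. ]
 [-1.  -2.3]
 [-0.3  4.4]
 [-0.2 -1.2]
 [ 2.1  0.3]]
T 429.0 [[295.79998779296875, 334.0], [343.8999938964844, 331.1000061035156], [344.6000061035156, 341.5], [296.3999938964844, 344.29998779296875]] [[284.0, 211.0], [284.0, 67.0], [253.0, 68.0], [253.0, 211.0]]
T 486.0 [[244.60000610351562, 320.6000061035156], [268.3999938964844, 316.6000061035156], [274.1000061035156, 350.6000061035156], [250.3000030517578, 354.6000061035156]] [[334.0, 365.0], [342.0, 293.0], [238.0, 277.0], [231.0, 347.0]]
T 2946.0 [[-1.0, 324.0], [241.89999389648438, 315.8999938964844], [243.10000610351562, 354.0], [0.30000001192092896, 362.1000061035156]] [[367.0, 1106.0], [349.0, 374.0], [234.0, 368.0], [253.0, 1075.0]]
T 924.0 [[263.70001220703125, 254.10000610351562], [294.1000061035156, 253.39999389648438], [295.3999938964844, 305.29998779296875], [265.0, 306.1000061035156]] [[549.0, 307.0], [546.0, 209.0], [372.0, 210.0], [375.0, 303.0]]
T 862.0 [[208.60000
[... 3623 characters left out ...]
99938964844, 122.9000015258789], [505.20001220703125, -1.5], [517.0, 0.699999988079071], [493.70001220703125, 125.0999984741211]] [[410.0, -1141.0], [935.0, -4351.0], [815.0, -4282.0], [359.0, -1138.0]]
tray [ 443. -410.   28.]
tray [ 341. -404.   28.]
tray [ 339. -187.   28.]
tray [ 437. -192.   28.]
b1 [554. 436.  32.]
b1 [401. 421.  32.]
b1 [401. 458.  32.]
b1 [551. 477.  32.]
b2 [539. 249.  32.]
b2 [391. 253.  32.]
b2 [389. 286.  32.]
b2 [545. 296.  32.]
tb1 [554. 478.  32.]
tb1 [557. 431.  32.]
tb1 [401. 420.  32.]
tb1 [398. 463.  32.]
tb2 [546. 293.  32.]
tb2 [546. 250.  32.]
tb2 [390. 251.  32.]
tb2 [390. 292.  32.]
win [[530.0, 136.0], [580.0, -89.0], [466.0, -102.0], [420.0, 116.0]]
```

```bash
cat >> h.py <<'E'
from scipy.spatial.transform import Rotation as Ro
def go(X,yaw):
    "units to world target X, tool down with yaw"
    s=telemetry.sense();R0=Ro.from_euler('xyz',s['tcp_rot']);R1=Ro.from_euler('xyz',[np.pi,0,yaw])
    print('dp',(R0.inv().apply(np.array(X)-s['eef_pos'])/40).round(3),'rot',((R0.inv()*R1).as_rotvec(degrees=True)/6).round(3),'z',s['eef_pos'].round(1),s['tcp_rot'].round(3),s['contact_force'].round(1),round(s['clock'],1))
E
python3 - <<'E'
from h import *
from scipy.optimize import least_squares
T=grab('top');S=grab('side')
tc=lambda x,y:(np.array([x,y])+.5)/3-.5+195
sc=lambda x,y:(np.array([x,y])+.5)/2.6-.5+np.array([235,165])
obs=[(T,tc(320,95),(140,141,112)),(T,tc(577,38),(140,-141,112)),(T,tc(380,310),(-104,141,112)),(T,tc(645,243),(-104,-141,112)),
(T,tc(537,47),(123,-95,129)),(T,tc(513,246),(-86,0,153)),
(S,sc(393,270),(-104,141,112)),(S,sc(153,235),(140,141,112)),(S,sc(232,103),(123,-95,129)),(S,sc(433,120),(-104,-141,112))]
g=lambda p:np.concatenate([proj(f,E2W(p,X))-u for f,u,X in obs])
p=least_squares(g,[500,15,0.2],x_scale=[100,100,1],loss='soft_l1').x
print(p,'\n',g(p).reshape(-1,2).round(1).tolist())
X=E2W(p,(-75,-112,128.5));print('tab',X,[(proj(T,X)-195)*3,(proj(S,X)-[235,165])*2.6])
print('tray corner',ray(T,tc(703,222),28))
X[2]=190;go(X,p[2]+np.pi/2)
E
```

```text
[4.94155654e+02 1.59740620e+01 2.03484678e-01] 
 [[-1.0, -0.1], [-1.1, -1.6], [-1.0, 0.8], [2.1, -0.5], [0.7, 0.7], [0.3, -0.2], [0.5, 0.3], [-1.2, -2.0], [-0.4, -0.9], [2.0, 0.6]]
tab [ 443.33636241 -108.87144107  128.5       ] [array([615.60245014, 215.16531681]), array([408.39493956, 117.30477844])]
tray corner [ 469.09996947 -220.46416087   28.        ]
dp [ 10.188 -10.476   1.031] rot [-4.0000e-03 -4.0000e-03 -1.4777e+01] z [ 140.5 -608.8  231. ] [-3.141 -0.     0.227] [0.5 0.8 0.8] 0.3
```

Call:
{"op": "play_rows", "data": {
  "dp": [
    [10.2, -10.5, 0],
    [10.2, -10.5, 0],
    [10.2, -10.5, 0],
    [10.2, -10.5, 0],
    [10.2, -10.5, 0]
  ],
  "rot": [
    [0, 0, -14.8],
    [0, 0, -14.8],
    [0, 0, -14.8],
    [0, 0, -14.8],
    [0, 0, -14.8]
  ],
  "fingers": 0.4,
  "grip_force": 40
}}

```text
clock: 0.72
eef_pos: [248.8, -429.0, 231.2]
tcp_rot: [3.141, -0.0, 0.857]
contact_force: [1.0, -0.9, -0.0]
opening: 0.4
grasp_force: 0.0
```

```bash
python3 -c "
from h import *
go((443,-109,200),1.774)"
```

```text
dp [ 9.226 -1.566  0.781] rot [ 1.000e-03 -0.000e+00 -8.753e+00] z [ 248.8 -429.   231.2] [ 3.141 -0.     0.857] [ 1.  -0.9 -0. ] 0.7
```

Call:
{"op": "play_rows", "data": {
  "dp": [
    [9.22, -1.57, 0.5],
    [9.22, -1.57, 0.5],
    [9.22, -1.57, 0.5],
    [9.22, -1.57, 0.5],
    [9.22, -1.57, 0.5]
  ],
  "rot": [
    [0, 0, -8.75],
    [0, 0, -8.75],
    [0, 0, -8.75],
    [0, 0, -8.75],
    [0, 0, -8.75]
  ]
}}

```text
clock: 1.13
eef_pos: [357.8, -251.7, 220.4]
tcp_rot: [3.141, 0.0, 1.483]
contact_force: [1.6, -0.1, 0.4]
opening: 0.403
grasp_force: 0.0
```

```bash
python3 -c "
from h import *
go((443,-109,200),1.774)"
```

```text
dp [3.74  1.808 0.509] rot [ 0.006  0.005 -2.783] z [ 357.8 -251.7  220.4] [3.141 0.    1.483] [ 1.6 -0.1  0.4] 1.1
```

Call:
{"op": "play_rows", "data": {
  "dp": [
    [3.74, 1.81, 0.5],
    [3.74, 1.81, 0.5],
    [3.74, 1.81, 0.5],
    [3.74, 1.81, 0.5],
    [3.74, 1.81, 0.5]
  ],
  "rot": [
    [0, 0, -2.78],
    [0, 0, -2.78],
    [0, 0, -2.78],
    [0, 0, -2.78],
    [0, 0, -2.78]
  ]
}}

```text
clock: 1.55
eef_pos: [446.0, -106.0, 199.8]
tcp_rot: [3.14, -0.001, 1.772]
contact_force: [-1.0, -1.3, 0.1]
opening: 0.403
grasp_force: 0.0
```

```bash
python3 - <<'E'
from h import *
go((443.3,-108.9,120),1.774)
T=grab('top');S=grab('side')
a=cv2.resize(T['color'][205:325,300:460],None,fx=3,fy=3,interpolation=2);b=cv2.resize(S['color'][165:285,340:460],None,fx=3,fy=3,interpolation=2)
cv2.imwrite('pics/c1.png',np.hstack([a,b])[:,:,::-1])
s=telemetry.sense();p=s['eef_pos'];print((proj(T,p)-[300,205])*3,(proj(S,p)-[340,165])*3)
E
```

```text
dp [-0.059 -0.085  1.994] rot [ 0.016 -0.014 -0.015] z [ 446.  -106.   199.8] [ 3.140e+00 -1.000e-03  1.772e+00] [-1.  -1.3  0.1] 1.6
[313.21776802 157.20916103] [162.18361065  68.41066441]
```

View pics/c1.png

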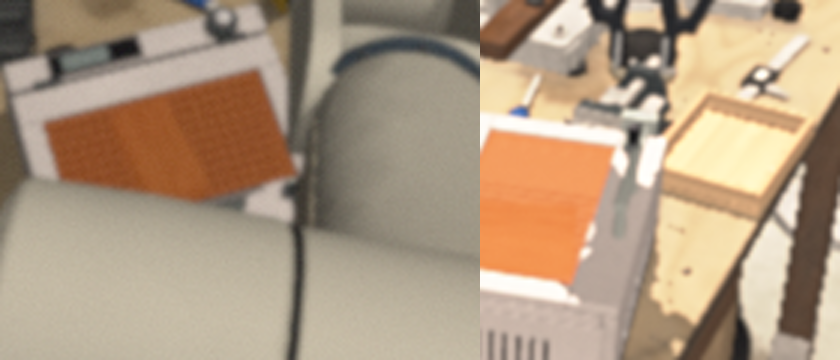

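The side crop shows the open fingers right above the catch area (tab near (633,130)), and the tray is clear at (740,150). I'll descend and pinch the tab.

Call:
{"op": "play_rows", "data": {
  "dp": [
    [-0.03, -0.08, 0.8],
    [-0.06, -0.08, 1.4],
    [-0.06, -0.08, 1.8],
    [-0.06, -0.08, 1.95],
    [-0.06, -0.08, 1.95]
  ],
  "rot": [
    [0, 0, 0],
    [0, 0, 0],
    [0, 0, 0],
    [0, 0, 0],
    [0, 0, 0]
  ]
}}

```text
clock: 2.07
eef_pos: [439.2, -115.2, 121.2]
tcp_rot: [-3.139, -0.001, 1.766]
contact_force: [-0.9, 0.8, 0.7]
opening: 0.396
grasp_force: 0.0
```

Call:
{"op": "play_rows", "data": {
  "dp": [
    [0, 0, 0],
    [0, 0, 0],
    [0, 0, 0],
    [0, 0, 0],
    [0, 0, 0]
  ],
  "rot": [
    [0, 0, 0],
    [0, 0, 0],
    [0, 0, 0],
    [0, 0, 0],
    [0, 0, 0]
  ],
  "fingers": 0,
  "grip_force": 25
}}

```text
clock: 2.48
eef_pos: [446.6, -114.6, 124.6]
tcp_rot: [3.13, 0.003, 1.766]
contact_force: [17.6, 8.2, -10.9]
opening: 0.152
grasp_force: 30.4
```

Call:
{"op": "play_rows", "data": {
  "dp": [
    [0, 0, 0],
    [0, 0, 0]
  ],
  "rot": [
    [0, 0, 0],
    [0, 0, 0]
  ]
}}

```text
clock: 2.65
eef_pos: [446.5, -114.6, 124.6]
tcp_rot: [3.13, 0.003, 1.766]
contact_force: [18.3, 8.1, -11.1]
opening: 0.15
grasp_force: 30.4
```

Call:
{"op": "play_rows", "data": {
  "dp": [
    [0.1, 0.12, 0],
    [0.25, 0.12, 0],
    [0.4, 0.12, 0],
    [0.52, 0.12, 0],
    [0.52, 0.12, 0]
  ],
  "rot": [
    [0, 0, 0],
    [0, 0, 0],
    [0, 0, 0],
    [0, 0, 0],
    [0, 0, 0]
  ]
}}

```text
clock: 3.07
eef_pos: [443.1, -95.4, 123.9]
tcp_rot: [3.138, 0.007, 1.771]
contact_force: [1.5, -17.9, 2.6]
opening: 0.148
grasp_force: 31.5
```

Call:
{"op": "play_rows", "data": {
  "dp": [
    [0, 0, 0],
    [0, 0, 0]
  ],
  "rot": [
    [0, 0, 0],
    [0, 0, 0]
  ]
}}

```text
clock: 3.23
eef_pos: [443.1, -95.4, 123.9]
tcp_rot: [3.138, 0.006, 1.77]
contact_force: [0.6, -16.4, 3.5]
opening: 0.152
grasp_force: 31.6
```

Call:
{"op": "play_rows", "data": {
  "dp": [
    [0, 0, 0],
    [0, 0, 0],
    [0, 0, 0],
    [0, 0, -1],
    [0, 0, -2]
  ],
  "rot": [
    [0, 0, 0],
    [0, 0, 0],
    [0, 0, 0],
    [0, 0, 0],
    [0, 0, 0]
  ],
  "fingers": 0.45
}}

```text
clock: 3.65
eef_pos: [439.0, -92.2, 201.4]
tcp_rot: [-3.136, -0.003, 1.768]
contact_force: [1.9, -0.3, 0.7]
opening: 0.453
grasp_force: 0.0
```

Call:
{"op": "play_rows", "data": {
  "dp": [
    [0, 0, 0],
    [0, 0, 0]
  ],
  "rot": [
    [0, 0, 0],
    [0, 0, 0]
  ]
}}

```text
clock: 3.82
eef_pos: [442.6, -92.9, 204.3]
tcp_rot: [3.137, 0.002, 1.768]
contact_force: [-0.4, 0.7, -0.2]
opening: 0.452
grasp_force: 0.0
```

```bash
python3 - <<'E'
from h import *
P=(494.2,16,.2035)
X=E2W(P,(-86,0,0));X[2]=200;go(X,1.774)
E
```

```text
dp [ 2.405 -0.351  0.103] rot [ 0.04   0.015 -0.057] z [442.6 -92.9 204.3] [3.137e+00 2.000e-03 1.768e+00] [-0.4  0.7 -0.2] 3.8
```

Call:
{"op": "play_rows", "data": {
  "dp": [
    [1, -0.35, 0],
    [2, -0.35, 0],
    [2.4, -0.35, 0],
    [2.4, -0.35, 0],
    [2.4, -0.35, 0]
  ],
  "rot": [
    [0, 0, 0],
    [0, 0, 0],
    [0, 0, 0],
    [0, 0, 0],
    [0, 0, 0]
  ]
}}

```text
clock: 4.23
eef_pos: [407.8, -0.8, 201.3]
tcp_rot: [-3.14, -0.0, 1.77]
contact_force: [-0.0, -0.4, -0.5]
opening: 0.45
grasp_force: 0.0
```

Call:
{"op": "play_rows", "data": {
  "dp": [
    [0, 0, 0.7],
    [0, 0, 1.3],
    [0, 0, 1.7],
    [0, 0, 1.85],
    [0, 0, 1.85]
  ],
  "rot": [
    [0, 0, 0],
    [0, 0, 0],
    [0, 0, 0],
    [0, 0, 0],
    [0, 0, 0]
  ]
}}

```text
clock: 4.65
eef_pos: [407.6, -2.2, 126.6]
tcp_rot: [-3.138, -0.001, 1.767]
contact_force: [-0.3, 0.6, -0.4]
opening: 0.45
grasp_force: 0.0
```

Call:
{"op": "play_rows", "data": {
  "dp": [
    [0, 0, 0],
    [0, 0, 0],
    [0, 0, 0],
    [0, 0, 0],
    [0, 0, 0]
  ],
  "rot": [
    [0, 0, 0],
    [0, 0, 0],
    [0, 0, 0],
    [0, 0, 0],
    [0, 0, 0]
  ],
  "fingers": 0,
  "grip_force": 60
}}

```text
clock: 5.07
eef_pos: [411.7, -1.5, 129.5]
tcp_rot: [3.135, 0.001, 1.768]
contact_force: [8.3, 1.3, -7.7]
opening: 0.115
grasp_force: 58.3
```

```bash
python3 - <<'E'
from h import *
P=(494.2,16,.2035)
X=E2W(P,(-86,0,0));X[2]=130;go(X,1.774)
h=np.array([104.,112]);base=np.array([-86.,147])
for th in np.linspace(0,1.62,10):
    c,s=np.cos(th),np.sin(th);q=h+[-190*c+35*s,190*s+35*c];print(th.round(2),((q-base)/40).round(2))
E
```

```text
dp [ 0.011 -0.04  -0.013] rot [ 0.059  0.01  -0.057] z [411.7  -1.5 129.5] [3.135e+00 1.000e-03 1.768e+00] [ 8.3  1.3 -7.7] 5.1
0.0 [0. 0.]
0.18 [0.23 0.84]
0.36 [0.61 1.62]
0.54 [1.13 2.32]
0.72 [1.76 2.91]
0.9 [2.48 3.39]
1.08 [3.28 3.73]
1.26 [4.13 3.92]
1.44 [5.   3.95]
1.62 [5.86 3.83]
```

Call:
{"op": "play_rows", "data": {
  "dp": [
    [0, 0.11, -0.47],
    [0, 0.27, -0.93],
    [0, 0.47, -1.36],
    [0, 0.72, -1.78],
    [0, 1.0, -2.17]
  ],
  "rot": [
    [0, 0, 0],
    [0, 0, 0],
    [0, 0, 0],
    [0, 0, 0],
    [0, 0, 0]
  ]
}}

```text
clock: 5.48
eef_pos: [448.9, 6.5, 216.6]
tcp_rot: [3.139, 0.0, 1.768]
contact_force: [10.3, 3.1, -16.7]
opening: 0.117
grasp_force: 58.1
```

Call:
{"op": "play_rows", "data": {
  "dp": [
    [0, 0.32, -0.36],
    [0, 0.87, -0.83],
    [0, 1.48, -1.22],
    [0, 2.15, -1.51],
    [0, 2.15, -1.51]
  ],
  "rot": [
    [0, 0, 0],
    [0, 0, 0],
    [0, 0, 0],
    [0, 0, 0],
    [0, 0, 0]
  ]
}}

```text
clock: 5.9
eef_pos: [536.5, 25.2, 280.2]
tcp_rot: [3.135, -0.002, 1.768]
contact_force: [-7.9, 7.1, 23.4]
opening: 0.116
grasp_force: 65.1
```

Call:
{"op": "play_rows", "data": {
  "dp": [
    [0, 0.69, -0.19],
    [0, 1.41, -0.27],
    [0, 2.14, -0.24],
    [0, 2.85, -0.11],
    [0, 2.85, -0.11]
  ],
  "rot": [
    [0, 0, 0],
    [0, 0, 0],
    [0, 0, 0],
    [0, 0, 0],
    [0, 0, 0]
  ]
}}

```text
clock: 6.32
eef_pos: [649.3, 49.4, 282.0]
tcp_rot: [3.134, -0.004, 1.769]
contact_force: [3.7, 13.5, 8.2]
opening: 0.111
grasp_force: 65.7
```

```bash
python3 - <<'E'
from h import *
s=telemetry.sense();print(s['eef_pos'],s['contact_force'],s['opening'],s['qpos'])
S=grab('side','s2.png')
E
```

```text
[649.27134202  49.37218869 281.98899588] [ 3.71439932 13.50392085  8.19993972] 0.11091454510435629 [ 0.07082466  0.34890115  1.52460863  0.00552297  1.26067969 -0.12898861]
```

View pics/s2.png

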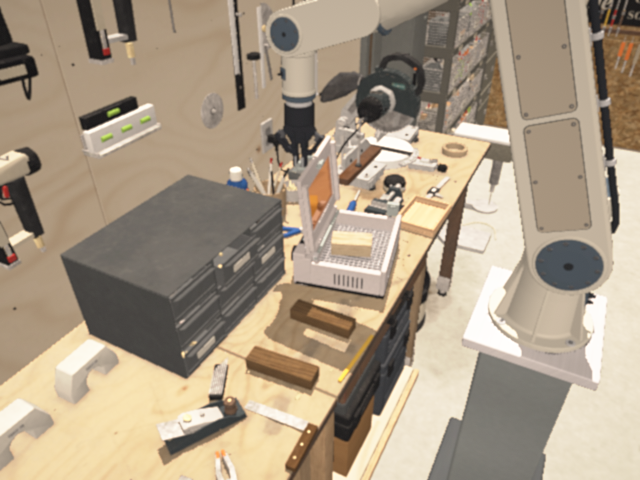

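The lid is upright in the side view, with the pine block at about (352,243) on the bed. I'll release and retract.

Call:
{"op": "play_rows", "data": {
  "dp": [
    [0, 0, 0],
    [0, 0, 0],
    [0, 0, 0],
    [0, 0, -1],
    [0, 0, -2]
  ],
  "rot": [
    [0, 0, 0],
    [0, 0, 0],
    [0, 0, 0],
    [0, 0, 0],
    [0, 0, 0]
  ],
  "fingers": 0.45
}}

```text
clock: 6.78
eef_pos: [642.3, 44.9, 358.5]
tcp_rot: [-3.136, -0.0, 1.768]
contact_force: [-0.0, -0.6, 1.1]
opening: 0.448
grasp_force: 0.0
```

Call:
{"op": "play_rows", "data": {
  "dp": [
    [0, 0, -1],
    [0, -0.5, -1.5],
    [-1, -1.4, -1.5],
    [-2, -2, -1.5],
    [-3, -3, -1.5]
  ],
  "rot": [
    [0, 0, 0],
    [0, 0, 0],
    [0, 0, 0],
    [0, 0, 0],
    [0, 0, 0]
  ],
  "fingers": 1
}}

```text
clock: 7.2
eef_pos: [565.2, -70.1, 420.5]
tcp_rot: [3.141, 0.001, 1.769]
contact_force: [0.6, -0.6, -0.9]
opening: 0.996
grasp_force: 0.0
```

Call:
{"op": "play_rows", "data": {
  "dp": [
    [-0.9, -0.5, 0],
    [-1.8, -1, 0],
    [-2.7, -1.5, 0],
    [-3.6, -2, 0],
    [-4.5, -2.5, 0]
  ],
  "rot": [
    [0, 0, 0],
    [0, 0, 0],
    [0, 0, 0],
    [0, 0, 0],
    [0, 0, 0]
  ]
}}

```text
clock: 7.62
eef_pos: [501.6, -266.7, 420.3]
tcp_rot: [-3.142, 0.001, 1.767]
contact_force: [0.4, -0.7, -0.2]
opening: 1.002
grasp_force: 0.0
```

```bash
python3 - <<'E'
from h import *
s=telemetry.sense();print(s['eef_pos'],s['contact_force'],s['opening'])
T=grab('top');S=grab('side')
a=cv2.resize(T['color'][195:325,280:460],None,fx=3,fy=3,interpolation=2);b=cv2.resize(S['color'][165:295,290:470],None,fx=3,fy=3,interpolation=2)
cv2.imwrite('pics/c3.png',np.vstack([a,b])[:,:,::-1][:, :]);print(a.shape)
E
```

```text
[ 501.56395533 -266.6890319   420.32373437] [ 0.4237778  -0.65028137 -0.22276254] 1.0020933694881076
(390, 540, 3)
```

```bash
python3 -c "
import cv2;a=cv2.imread('pics/c3.png');import numpy as np
b=np.hstack([a[:390,:],a[390:,:]]);cv2.imwrite('pics/c3b.png',cv2.resize(b,(799,289),interpolation=3))"
```

```text
(no output)
```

View pics/c3b.png

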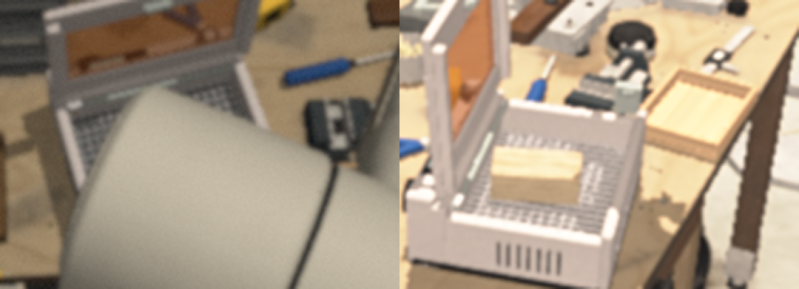

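The top view is hidden by the forearm. The side view shows the block, with its top face around (535,155) in the crop, and the tray. I'll swing the arm right to clear the top view.

Call:
{"op": "play_rows", "data": {
  "dp": [
    [-5.7, -8.8, 0],
    [-5.7, -8.8, 0],
    [-5.7, -8.8, 0],
    [-5.7, -8.8, 0],
    [-5.7, -8.8, 0]
  ],
  "rot": [
    [0, 0, 0],
    [0, 0, 0],
    [0, 0, 0],
    [0, 0, 0],
    [0, 0, 0]
  ]
}}

```text
clock: 8.13
eef_pos: [352.1, -410.6, 420.2]
tcp_rot: [-3.141, 0.0, 1.768]
contact_force: [1.3, -0.5, 0.6]
opening: 0.999
grasp_force: 0.0
```

Call:
{"op": "play_rows", "data": {
  "dp": [
    [-3.2, -4.9, 0],
    [-3.2, -4.9, 0],
    [-3.2, -4.9, 0],
    [-3.2, -4.9, 0],
    [-3.2, -4.9, 0]
  ],
  "rot": [
    [0, 0, 0],
    [0, 0, 0],
    [0, 0, 0],
    [0, 0, 0],
    [0, 0, 0]
  ]
}}

```text
clock: 8.55
eef_pos: [203.3, -556.5, 420.2]
tcp_rot: [-3.141, 0.0, 1.768]
contact_force: [0.5, -1.2, 0.7]
opening: 1.001
grasp_force: 0.0
```

```bash
python3 - <<'E'
from h import *
s=telemetry.sense();print(s['eef_pos'],s['tcp_rot'])
T=grab('top');S=grab('side')
a=cv2.resize(T['color'][205:325,300:433],None,fx=3,fy=3,interpolation=2);b=cv2.resize(S['color'][175:295,320:453],None,fx=3,fy=3,interpolation=2)
cv2.imwrite('pics/c4.png',np.hstack([a,b])[:,:,::-1])
E
```

```text
[ 203.28153705 -556.53938048  420.23428421] [-3.14145196e+00  2.34559224e-04  1.76755372e+00]
```

View pics/c4.png

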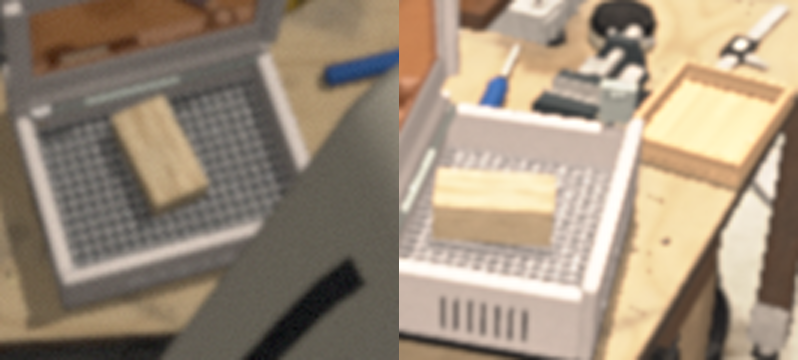

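```bash
python3 - <<'E'
from h import *
T=grab('top');S=grab('side')
tc=lambda x,y:(np.array([x,y])+.5)/3-.5+[300,205]
sc=lambda x,y:(np.array([x-399,y])+.5)/3-.5+[320,175]
q=[ray(T,tc(*u),92)for u in[(112,113),(165,95),(205,182),(152,204)]];q=np.array(q);print(q.round(),q.mean(0))
d=q[:2].mean(0)-q[2:].mean(0);print('T len',np.linalg.norm(d),np.linalg.norm(q[0]-q[1]),'yaw of long',np.arctan2(d[1],d[0]))
for u in[(437,170),(556,172),(556,208),(434,205)]:print('S',ray(S,sc(*u),92).round())
t=np.array([ray(S,sc(*u),28)for u in[(688,64),(796,93),(737,172),(640,142)]]);print(t.round(),t.mean(0),np.linalg.norm(np.diff(t,axis=0),axis=1))
t=np.array([ray(S,sc(*u),28)for u in[(688,64),(796,93),(737,184),(640,155)]]);print(t.round(),t.mean(0),np.linalg.norm(np.diff(t,axis=0),axis=1))
E
```

```text
[[550.  70.  92.]
 [567.  13.  92.]
 [467. -19.  92.]
 [447.  37.  92.]] [507.86653729  25.6653687   92.        ]
T len 106.65354984319704 59.60608923729032 yaw of long 0.31115425844786265
S [570.  18.  92.]
S [470. -30.  92.]
S [447.  24.  92.]
S [547.  70.  92.]
[[ 458. -392.   28.]
 [ 332. -385.   28.]
 [ 342. -204.   28.]
 [ 449. -213.   28.]] [ 395.23850409 -298.44670647   28.        ] [125.7927578  180.62085115 106.84036591]
[[ 458. -392.   28.]
 [ 332. -385.   28.]
 [ 336. -184.   28.]
 [ 440. -189.   28.]] [ 391.434263   -287.36862361   28.        ] [125.7927578  201.28054181 104.56146196]
```

```bash
python3 -c "
from h import *
go((507,26,420),0.34)"
```

```text
dp [1.2814e+01 1.0240e+01 1.0000e-03] rot [-6.000e-03 -7.000e-03  1.361e+01] z [ 204.2 -556.   419.6] [-3.142e+00 -1.000e-03  1.765e+00] [ 0.6  0.4 -0.3] 8.8
```

Call:
{"op": "play_rows", "data": {
  "dp": [
    [12.8, 10.2, 0],
    [12.8, 10.2, 0],
    [12.8, 10.2, 0],
    [12.8, 10.2, 0],
    [12.8, 10.2, 0]
  ],
  "rot": [
    [0, 0, 13.6],
    [0, 0, 13.6],
    [0, 0, 13.6],
    [0, 0, 13.6],
    [0, 0, 13.6]
  ]
}}

```text
clock: 9.17
eef_pos: [298.3, -374.9, 420.1]
tcp_rot: [3.141, -0.0, 1.163]
contact_force: [1.2, -1.2, -1.0]
opening: 0.992
grasp_force: 0.0
```

```bash
python3 -c "
from h import *
go((507,26,420),0.34)"
```

```text
dp [1.127e+01 8.160e-01 6.000e-03] rot [ 4.000e-03 -4.000e-03  7.859e+00] z [ 298.3 -374.9  420.1] [ 3.141 -0.     1.163] [ 1.2 -1.2 -1. ] 9.2
```

Call:
{"op": "play_rows", "data": {
  "dp": [
    [11.27, 0.82, 0],
    [11.27, 0.82, 0],
    [11.27, 0.82, 0],
    [11.27, 0.82, 0],
    [11.27, 0.82, 0]
  ],
  "rot": [
    [0, 0, 7.86],
    [0, 0, 7.86],
    [0, 0, 7.86],
    [0, 0, 7.86],
    [0, 0, 7.86]
  ]
}}

```text
clock: 9.58
eef_pos: [380.5, -216.4, 420.3]
tcp_rot: [3.141, -0.001, 0.628]
contact_force: [0.5, -1.3, -0.4]
opening: 1.001
grasp_force: 0.0
```

```bash
python3 -c "
from h import *
go((507,26,420),0.34)"
```

```text
dp [ 6.12  -3.043  0.009] rot [ 0.005 -0.006  2.752] z [ 380.5 -216.4  420.3] [ 3.141e+00 -1.000e-03  6.280e-01] [ 0.5 -1.3 -0.4] 9.6
```

Call:
{"op": "play_rows", "data": {
  "dp": [
    [6.12, -3.04, 0],
    [6.12, -3.04, 0],
    [6.12, -3.04, 0],
    [6.12, -3.04, 0],
    [6.12, -3.04, 0]
  ],
  "rot": [
    [0, 0, 2.75],
    [0, 0, 2.75],
    [0, 0, 2.75],
    [0, 0, 2.75],
    [0, 0, 2.75]
  ]
}}

```text
clock: 10.0
eef_pos: [469.6, -43.5, 420.4]
tcp_rot: [3.141, -0.001, 0.345]
contact_force: [1.3, -0.7, -0.2]
opening: 1.002
grasp_force: 0.0
```

```bash
python3 -c "
from h import *
go((507,26,420),0.34)"
```

```text
dp [ 1.468 -1.319  0.012] rot [ 0.002 -0.009  0.046] z [469.6 -43.5 420.4] [ 3.141e+00 -1.000e-03  3.450e-01] [ 1.3 -0.7 -0.2] 10.0
```

Call:
{"op": "play_rows", "data": {
  "dp": [
    [0.8, -0.7, 0],
    [1.47, -1.32, 0.5],
    [1.47, -1.32, 1.5],
    [1.47, -1.32, 2.5],
    [1.47, -1.32, 3.5]
  ],
  "rot": [
    [0, 0, 0],
    [0, 0, 0],
    [0, 0, 0],
    [0, 0, 0],
    [0, 0, 0]
  ]
}}

```text
clock: 10.42
eef_pos: [506.7, 25.0, 278.9]
tcp_rot: [3.141, -0.001, 0.347]
contact_force: [1.3, -0.6, 0.0]
opening: 1.002
grasp_force: 0.0
```

Call:
{"op": "play_rows", "data": {
  "dp": [
    [0, 0, 1],
    [0, 0, 2],
    [0, 0, 2.7],
    [0, 0, 2.7],
    [0, 0, 2.7]
  ],
  "rot": [
    [0, 0, 0],
    [0, 0, 0],
    [0, 0, 0],
    [0, 0, 0],
    [0, 0, 0]
  ]
}}

```text
clock: 10.83
eef_pos: [506.2, 23.6, 171.7]
tcp_rot: [-3.141, 0.003, 0.345]
contact_force: [0.6, 1.0, 1.0]
opening: 1.001
grasp_force: 0.0
```

```bash
python3 - <<'E'
from h import *
go((507,26,56),0.34)
S=grab('side');T=grab('top')
cv2.imwrite('pics/c5.png',np.hstack([cv2.resize(S['color'][150:270,300:433],None,fx=3,fy=3,interpolation=2),cv2.resize(T['color'][205:325,300:433],None,fx=3,fy=3,interpolation=2)])[:,:,::-1])
E
```

```text
dp [ 0.046 -0.047  2.891] rot [-0.009  0.024  0.049] z [506.2  23.6 171.7] [-3.141e+00  3.000e-03  3.450e-01] [0.6 1.  1. ] 10.8
```

View pics/c5.png

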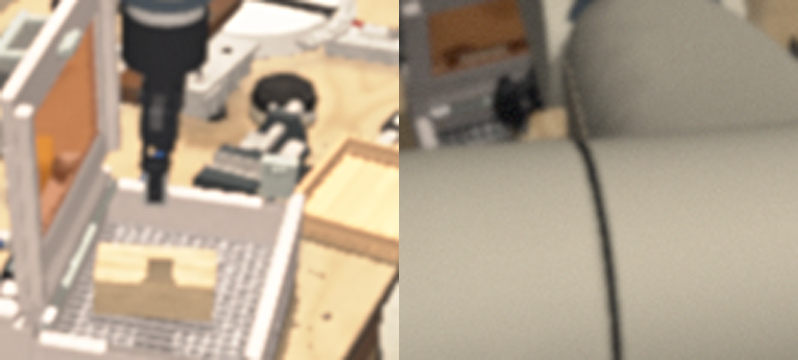

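The side view shows the gripper centred over the block: fingertip at (155,200), its shadow at the block's middle at (160,270). I'll descend and grip.

Call:
{"op": "play_rows", "data": {
  "dp": [
    [0.05, -0.05, 0.9],
    [0.05, -0.05, 1.8],
    [0.05, -0.05, 2.5],
    [0.05, -0.05, 2.85],
    [0.05, -0.05, 2.85]
  ],
  "rot": [
    [0, 0, 0],
    [0, 0, 0],
    [0, 0, 0],
    [0, 0, 0],
    [0, 0, 0]
  ]
}}

```text
clock: 11.35
eef_pos: [508.3, 25.4, 57.3]
tcp_rot: [-3.141, 0.001, 0.344]
contact_force: [-0.5, -0.2, 0.4]
opening: 1.001
grasp_force: 0.0
```

Call:
{"op": "play_rows", "data": {
  "dp": [
    [0, 0, 0],
    [0, 0, 0],
    [0, 0, 0],
    [0, 0, 0],
    [0, 0, 0]
  ],
  "rot": [
    [0, 0, 0],
    [0, 0, 0],
    [0, 0, 0],
    [0, 0, 0],
    [0, 0, 0]
  ],
  "fingers": 0.3,
  "grip_force": 30
}}

```text
clock: 11.77
eef_pos: [510.6, 25.3, 60.3]
tcp_rot: [3.14, -0.004, 0.344]
contact_force: [-1.2, 0.6, 7.4]
opening: 0.694
grasp_force: 32.3
```

Call:
{"op": "play_rows", "data": {
  "dp": [
    [0, 0, -0.5],
    [0, 0, -1.2],
    [0, 0, -2],
    [0, 0, -3],
    [0, 0, -4]
  ],
  "rot": [
    [0, 0, 0],
    [0, 0, 0],
    [0, 0, 0],
    [0, 0, 0],
    [0, 0, 0]
  ]
}}

```text
clock: 12.18
eef_pos: [508.2, 25.2, 220.7]
tcp_rot: [3.141, -0.001, 0.344]
contact_force: [1.3, 0.6, -1.7]
opening: 0.698
grasp_force: 33.8
```

```bash
python3 - <<'E'
from h import *
go((394,-296,216),1.52)
S=grab('side')
cv2.imwrite('pics/c6.png',cv2.resize(S['color'][100:270,300:500],None,fx=3,fy=3,interpolation=2)[:,:,::-1])
E
```

```text
dp [-5.393  6.598  0.115] rot [ 7.0000e-03 -6.0000e-03 -1.1233e+01] z [508.2  25.2 220.7] [ 3.141e+00 -1.000e-03  3.440e-01] [ 1.3  0.6 -1.7] 12.2
```

View pics/c6.png

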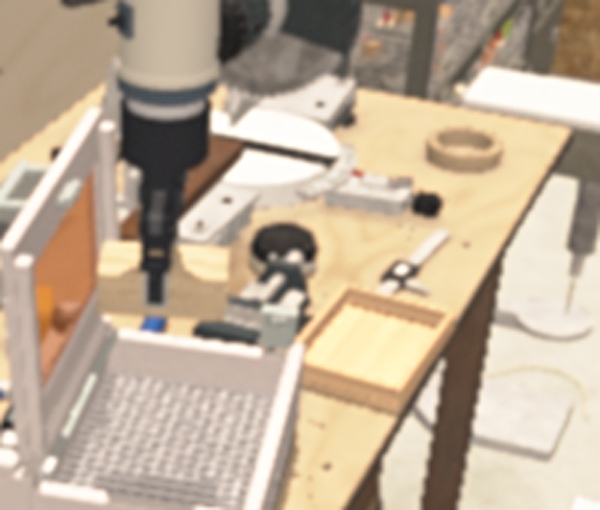

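The block is held. The tray's rim corners at (350,290), (453,318), (300,370) are unchanged, so the tray hasn't moved. I'll carry the block over.

Call:
{"op": "play_rows", "data": {
  "dp": [
    [-5.4, 6.6, 0],
    [-5.4, 6.6, 0],
    [-5.4, 6.6, 0],
    [-5.4, 6.6, 0],
    [-5.4, 6.6, 0]
  ],
  "rot": [
    [0, 0, -11.2],
    [0, 0, -11.2],
    [0, 0, -11.2],
    [0, 0, -11.2],
    [0, 0, -11.2]
  ]
}}

```text
clock: 12.65
eef_pos: [447.4, -148.9, 219.3]
tcp_rot: [3.139, -0.001, 0.898]
contact_force: [1.2, -0.5, -1.5]
opening: 0.698
grasp_force: 33.9
```

```bash
python3 -c "
from h import *
go((395,-298,120),1.52)"
```

```text
dp [-3.734  1.291  2.482] rot [ 2.600e-02 -1.000e-03 -5.939e+00] z [ 447.4 -148.9  219.3] [ 3.139e+00 -1.000e-03  8.980e-01] [ 1.2 -0.5 -1.5] 12.7
```

Call:
{"op": "play_rows", "data": {
  "dp": [
    [-3.73, 1.29, 0],
    [-3.73, 1.29, 0],
    [-3.73, 1.29, 0],
    [-3.73, 1.29, 0],
    [-3.73, 1.29, 0]
  ],
  "rot": [
    [0, 0, -5.9],
    [0, 0, -5.9],
    [0, 0, -5.9],
    [0, 0, -5.9],
    [0, 0, -5.9]
  ]
}}

```text
clock: 13.07
eef_pos: [393.4, -299.8, 219.3]
tcp_rot: [3.139, 0.003, 1.455]
contact_force: [0.9, 1.0, -0.9]
opening: 0.699
grasp_force: 33.9
```

Call:
{"op": "play_rows", "data": {
  "dp": [
    [0, 0, 0.7],
    [0, 0, 1.4],
    [0, 0, 2.4],
    [0, 0, 2.4],
    [0, 0, 2.4]
  ],
  "rot": [
    [0, 0, -0.04],
    [0, 0, -0.04],
    [0, 0, -0.04],
    [0, 0, -0.04],
    [0, 0, -0.04]
  ]
}}

```text
clock: 13.48
eef_pos: [393.5, -295.3, 121.7]
tcp_rot: [-3.139, -0.002, 1.455]
contact_force: [0.4, 0.5, -0.6]
opening: 0.699
grasp_force: 34.2
```

```bash
python3 - <<'E'
from h import *
go((395,-298,15),1.52)
S=grab('side');T=grab('top')
cv2.imwrite('pics/c7.png',np.hstack([cv2.resize(S['color'][150:260,360:493],None,fx=3,fy=3,interpolation=2),cv2.resize(T['color'][215:325,360:493],None,fx=3,fy=3,interpolation=2)])[:,:,::-1])
E
```

```text
dp [-0.067  0.053  2.667] rot [-0.026 -0.017 -0.621] z [ 393.5 -295.3  121.7] [-3.139e+00 -2.000e-03  1.455e+00] [ 0.4  0.5 -0.6] 13.5
```

View pics/c7.png

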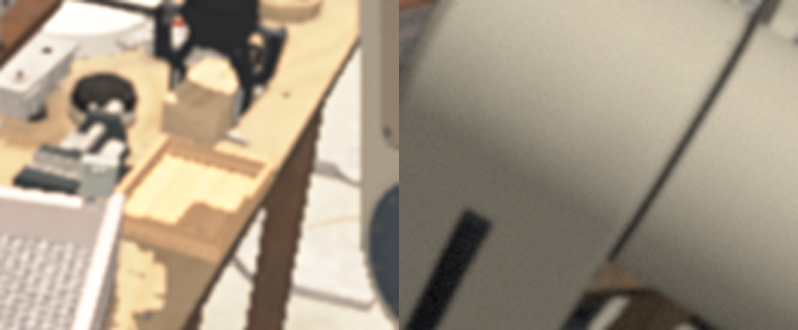

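The block hangs over the tray, with its shadow falling inside the tray at about (205,215). I'll lower, release and rise.

Call:
{"op": "play_rows", "data": {
  "dp": [
    [-0.07, 0.05, 0.8],
    [-0.07, 0.05, 1.6],
    [-0.07, 0.05, 2.2],
    [-0.07, 0.05, 2.55],
    [-0.07, 0.05, 2.55]
  ],
  "rot": [
    [0, 0, -0.6],
    [0, 0, -0.6],
    [0, 0, -0.6],
    [0, 0, -0.6],
    [0, 0, -0.6]
  ]
}}

```text
clock: 14.0
eef_pos: [396.3, -299.0, 19.7]
tcp_rot: [-3.141, -0.0, 1.518]
contact_force: [-1.0, 0.5, -2.0]
opening: 0.699
grasp_force: 34.2
```

Call:
{"op": "play_rows", "data": {
  "dp": [
    [0, 0, 0.05],
    [0, 0, 0.05],
    [0, 0, 0.05]
  ],
  "rot": [
    [0, 0, 0],
    [0, 0, 0],
    [0, 0, 0]
  ],
  "fingers": 0.82
}}

```text
clock: 14.25
eef_pos: [397.5, -300.0, 19.9]
tcp_rot: [3.139, 0.002, 1.518]
contact_force: [0.5, 0.2, -0.3]
opening: 0.815
grasp_force: 0.0
```

Call:
{"op": "play_rows", "data": {
  "dp": [
    [0, 0, 0],
    [0, 0, -0.5],
    [0, 0, -1.5],
    [0, 0, -2.5],
    [0, 0, -3.5]
  ],
  "rot": [
    [0, 0, 0],
    [0, 0, 0],
    [0, 0, 0],
    [0, 0, 0],
    [0, 0, 0]
  ]
}}

```text
clock: 14.67
eef_pos: [395.8, -298.8, 160.2]
tcp_rot: [3.141, 0.0, 1.518]
contact_force: [1.0, -1.3, -0.1]
opening: 0.819
grasp_force: 0.0
```

Call:
{"op": "play_rows", "data": {
  "dp": [
    [0, 0, -1],
    [0, 0, -2],
    [0, 0, -3],
    [0, 0, -4],
    [0, 0, -5]
  ],
  "rot": [
    [0, 0, 0],
    [0, 0, 0],
    [0, 0, 0],
    [0, 0, 0],
    [0, 0, 0]
  ],
  "fingers": 1
}}

```text
clock: 15.08
eef_pos: [395.5, -298.6, 361.2]
tcp_rot: [3.14, 0.001, 1.518]
contact_force: [-0.2, -0.2, 0.2]
opening: 0.998
grasp_force: 0.0
```

```bash
python3 - <<'E'
from h import *
go((468,271.5,360),0)
S=grab('side','s8.png')
E
```

```text
dp [14.329  1.057  0.015] rot [ 2.0000e-02 -3.0000e-03  1.4495e+01] z [ 395.5 -298.6  361.2] [3.140e+00 1.000e-03 1.518e+00] [-0.2 -0.2  0.2] 15.1
```

Call:
{"op": "play_rows", "data": {
  "dp": [
    [0.96, 0.07, 0],
    [1.91, 0.14, 0],
    [2.87, 0.21, 0],
    [3.82, 0.28, 0],
    [4.78, 0.35, 0]
  ],
  "rot": [
    [0, 0, 1],
    [0, 0, 2],
    [0, 0, 3],
    [0, 0, 4],
    [0, 0, 5]
  ]
}}

```text
clock: 15.55
eef_pos: [419.5, -109.8, 358.6]
tcp_rot: [3.14, -0.001, 0.996]
contact_force: [0.5, 0.9, 0.1]
opening: 1.001
grasp_force: 0.0
```

Call:
{"op": "play_rows", "data": {
  "dp": [
    [0.86, -0.42, 0],
    [1.72, -0.84, 0],
    [2.59, -1.25, 0],
    [3.45, -1.67, 0],
    [4.31, -2.09, 0]
  ],
  "rot": [
    [0, 0, 1],
    [0, 0, 2],
    [0, 0, 3],
    [0, 0, 4],
    [0, 0, 5]
  ]
}}

```text
clock: 15.97
eef_pos: [441.0, 68.8, 358.7]
tcp_rot: [3.141, -0.002, 0.491]
contact_force: [1.6, 0.1, 0.6]
opening: 1.003
grasp_force: 0.0
```

Call:
{"op": "play_rows", "data": {
  "dp": [
    [0.54, -0.79, 0],
    [1.08, -1.58, 0],
    [1.61, -2.38, 0],
    [2.15, -3.17, 0],
    [2.69, -3.96, 0]
  ],
  "rot": [
    [0, 0, 0.9],
    [0, 0, 1.8],
    [0, 0, 2.7],
    [0, 0, 3.6],
    [0, 0, 4.5]
  ]
}}

```text
clock: 16.38
eef_pos: [460.2, 259.5, 358.6]
tcp_rot: [-3.141, -0.001, 0.02]
contact_force: [1.1, -0.1, -0.2]
opening: 1.002
grasp_force: 0.0
```

```bash
python3 - <<'E'
from h import *
go((467,271.5,120),0.005)
S=grab('side');T=grab('top')
a=cv2.resize(T['color'][205:325,180:460],None,fx=2.4,fy=2.4,interpolation=2);b=cv2.resize(S['color'][165:345,280:460],None,fx=1.6,fy=1.6,interpolation=2)
np.savez('f9.npz',a=a);print(a.shape,b.shape)
cv2.imwrite('pics/c9.png',cv2.resize(np.hstack([a,b]),(799,int(288*799/960)),interpolation=3)[:,:,::-1])
E
```

```text
dp [ 0.168 -0.293  5.966] rot [-0.006 -0.012  0.144] z [460.2 259.5 358.6] [-3.141e+00 -1.000e-03  2.000e-02] [ 1.1 -0.1 -0.2] 16.4
(288, 672, 3) (288, 288, 3)
```

View pics/c9.png

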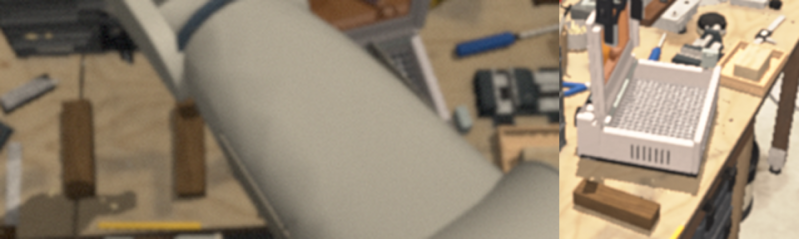

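The block now sits in the tray (side, 752,62), and blank b is unobstructed below the gripper. I'll descend to it.

Call:
{"op": "play_rows", "data": {
  "dp": [
    [0.17, -0.29, 1],
    [0.17, -0.29, 2],
    [0.17, -0.29, 3],
    [0.17, -0.29, 4],
    [0.17, -0.29, 5]
  ],
  "rot": [
    [0, 0, 0.1],
    [0, 0, 0.1],
    [0, 0, 0.1],
    [0, 0, 0.1],
    [0, 0, 0.1]
  ]
}}

```text
clock: 16.9
eef_pos: [467.1, 268.8, 157.0]
tcp_rot: [-3.141, -0.001, 0.015]
contact_force: [0.5, 0.7, -0.9]
opening: 0.999
grasp_force: 0.0
```

Call:
{"op": "play_rows", "data": {
  "dp": [
    [0, 0, 0.9],
    [0, 0, 0.9]
  ],
  "rot": [
    [0, 0, 0],
    [0, 0, 0]
  ]
}}

```text
clock: 17.07
eef_pos: [463.2, 266.5, 116.3]
tcp_rot: [3.137, 0.009, 0.014]
contact_force: [-1.1, -0.6, -0.3]
opening: 0.996
grasp_force: 0.0
```

```bash
python3 - <<'E'
from h import *
go((467,271.5,4),0.005)
E
```

```text
dp [ 0.122 -0.138  2.806] rot [0.048 0.083 0.091] z [463.2 266.5 116.3] [3.137 0.009 0.014] [-1.1 -0.6 -0.3] 17.1
```

Call:
{"op": "play_rows", "data": {
  "dp": [
    [0.03, -0.06, 0.8],
    [0.03, -0.06, 1.7],
    [0.03, -0.06, 2.4],
    [0.03, -0.06, 2.8],
    [0.03, -0.06, 2.85]
  ],
  "rot": [
    [0, 0, 0],
    [0, 0, 0],
    [0, 0, 0],
    [0, 0, 0],
    [0, 0, 0]
  ]
}}

```text
clock: 17.48
eef_pos: [467.8, 271.0, 7.2]
tcp_rot: [3.14, 0.002, 0.014]
contact_force: [-0.4, -0.2, 0.4]
opening: 0.998
grasp_force: 0.0
```

Call:
{"op": "play_rows", "data": {
  "dp": [
    [0, 0, 0],
    [0, 0, 0],
    [0, 0, 0],
    [0, 0, 0],
    [0, 0, 0]
  ],
  "rot": [
    [0, 0, 0],
    [0, 0, 0],
    [0, 0, 0],
    [0, 0, 0],
    [0, 0, 0]
  ],
  "fingers": 0.3,
  "grip_force": 45
}}

```text
clock: 17.9
eef_pos: [469.7, 272.4, 10.1]
tcp_rot: [-3.14, -0.003, 0.014]
contact_force: [-1.2, -0.2, 9.3]
opening: 0.513
grasp_force: 45.4
```

Call:
{"op": "play_rows", "data": {
  "dp": [
    [0, 0, 0],
    [0, 0, 0],
    [0, 0, 0]
  ],
  "rot": [
    [0, 0, 0],
    [0, 0, 0],
    [0, 0, 0]
  ]
}}

```text
clock: 18.15
eef_pos: [469.7, 272.4, 10.1]
tcp_rot: [-3.14, -0.003, 0.014]
contact_force: [-1.1, -0.2, 8.7]
opening: 0.518
grasp_force: 45.4
```

Call:
{"op": "play_rows", "data": {
  "dp": [
    [0, 0, -0.5],
    [-0.2, 0, -1.3],
    [-0.6, 0, -2.3],
    [-1, 0, -3.3],
    [-1, 0, -4.3]
  ],
  "rot": [
    [0, 0, 0],
    [0, 0, 0],
    [0, 0, 0],
    [0, 0, 0],
    [0, 0, 0]
  ]
}}

```text
clock: 18.57
eef_pos: [425.1, 270.1, 180.6]
tcp_rot: [3.14, 0.003, 0.014]
contact_force: [-0.4, -0.0, -3.4]
opening: 0.518
grasp_force: 47.8
```

Call:
{"op": "play_rows", "data": {
  "dp": [
    [0, 0, 0],
    [0, 0, 0]
  ],
  "rot": [
    [0, 0, 0],
    [0, 0, 0]
  ]
}}

```text
clock: 18.73
eef_pos: [429.8, 272.2, 182.6]
tcp_rot: [-3.138, -0.006, 0.014]
contact_force: [0.1, -0.7, -2.9]
opening: 0.512
grasp_force: 48.0
```

```bash
python3 - <<'E'
from h import *
P=(494.2,16,.2035)
X=E2W(P,(-40,-40,180));print(X);go(X,.2035)
E
```

```text
[463.10932425 -31.25854295 180.        ]
dp [0.722 7.599 0.041] rot [-0.029 -0.061 -1.805] z [429.8 272.2 182.6] [-3.138 -0.006  0.014] [ 0.1 -0.7 -2.9] 18.7
```

Call:
{"op": "play_rows", "data": {
  "dp": [
    [0.1, 1, 0],
    [0.2, 2, 0],
    [0.3, 3, 0],
    [0.4, 4, 0],
    [0.5, 5, 0]
  ],
  "rot": [
    [0, 0, -0.3],
    [0, 0, -0.6],
    [0, 0, -1],
    [0, 0, -1.4],
    [0, 0, -1.8]
  ]
}}

```text
clock: 19.15
eef_pos: [450.1, 69.6, 177.9]
tcp_rot: [-3.142, 0.002, 0.205]
contact_force: [-0.4, 0.6, -2.1]
opening: 0.513
grasp_force: 48.0
```

Call:
{"op": "play_rows", "data": {
  "dp": [
    [0.4, 0.9, 0],
    [0.7, 1.8, 0],
    [0.7, 2.5, 0],
    [0.7, 2.5, 0],
    [0.7, 2.5, 0]
  ],
  "rot": [
    [0, 0, 0],
    [0, 0, 0],
    [0, 0, 0],
    [0, 0, 0],
    [0, 0, 0]
  ]
}}

```text
clock: 19.57
eef_pos: [498.0, -22.2, 177.6]
tcp_rot: [-3.141, 0.002, 0.199]
contact_force: [-0.5, 0.8, -2.4]
opening: 0.515
grasp_force: 48.0
```

```bash
python3 - <<'E'
from h import *
P=(494.2,16,.2035)
X=E2W(P,(1,-40,80));go(X,.2035)
S=grab('side');T=grab('top')
E
```

```text
dp [0.132 0.046 2.441] rot [-0.006  0.023 -0.039] z [498.  -22.2 177.6] [-3.141e+00  2.000e-03  1.990e-01] [-0.5  0.8 -2.4] 19.6
```

Call:
{"op": "play_rows", "data": {
  "dp": [
    [0.14, 0.05, 0.7],
    [0.14, 0.05, 1.4],
    [0.14, 0.05, 2.0],
    [0.14, 0.05, 2.4],
    [0.14, 0.05, 2.6]
  ],
  "rot": [
    [0, 0, 0],
    [0, 0, 0],
    [0, 0, 0],
    [0, 0, 0],
    [0, 0, 0]
  ]
}}

```text
clock: 20.08
eef_pos: [502.5, -20.3, 72.6]
tcp_rot: [-3.14, 0.004, 0.204]
contact_force: [-0.2, -0.5, -1.8]
opening: 0.515
grasp_force: 47.9
```

Call:
{"op": "play_rows", "data": {
  "dp": [
    [0, 0, 0.05],
    [0, 0, 0.1],
    [0, 0, 0.1]
  ],
  "rot": [
    [0, 0, 0],
    [0, 0, 0],
    [0, 0, 0]
  ]
}}

```text
clock: 20.33
eef_pos: [505.0, -21.2, 71.5]
tcp_rot: [3.141, -0.001, 0.203]
contact_force: [0.8, -1.3, -0.5]
opening: 0.513
grasp_force: 47.9
```

```bash
python3 - <<'E'
from h import *
P=(494.2,16,.2035)
X=E2W(P,(2,-40,66));go(X,.2035)
S=grab('side');
cv2.imwrite('pics/c10.png',cv2.resize(S['color'][150:290,280:460],None,fx=4,fy=4,interpolation=2)[:,:,::-1])
E
```

```text
dp [-0.027  0.033  0.137] rot [ 0.002 -0.008 -0.003] z [505.  -21.2  71.5] [ 3.141e+00 -1.000e-03  2.030e-01] [ 0.8 -1.3 -0.5] 20.3
```

View pics/c10.png

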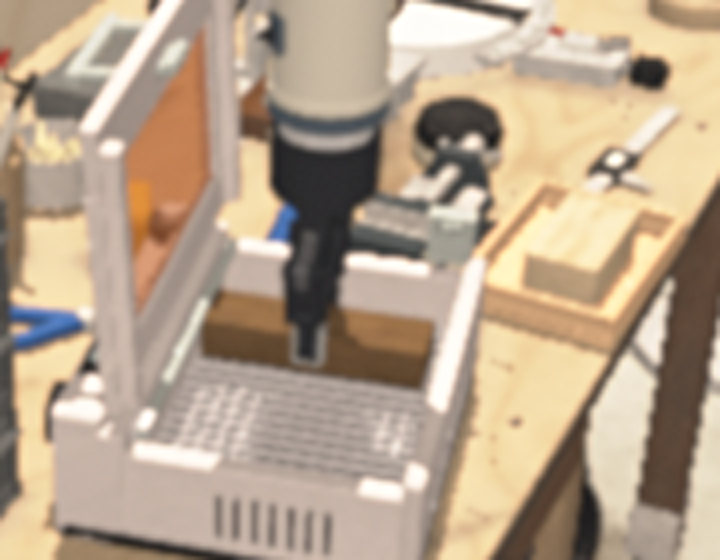

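The blank hangs inside the bed area, parallel to the walls, and the block is in the tray. I'll lower the last bit and release.

Call:
{"op": "play_rows", "data": {
  "dp": [
    [-0.02, 0.03, 0.06],
    [-0.02, 0.03, 0.12],
    [-0.02, 0.03, 0.15],
    [-0.02, 0.03, 0.15]
  ],
  "rot": [
    [0, 0, 0],
    [0, 0, 0],
    [0, 0, 0],
    [0, 0, 0]
  ]
}}

```text
clock: 20.72
eef_pos: [504.0, -23.1, 64.9]
tcp_rot: [-3.142, 0.0, 0.202]
contact_force: [0.0, 0.5, -1.2]
opening: 0.514
grasp_force: 47.9
```

Call:
{"op": "play_rows", "data": {
  "dp": [
    [0, 0, 0.03],
    [0, 0, 0.06],
    [0, 0, 0.06]
  ],
  "rot": [
    [0, 0, 0],
    [0, 0, 0],
    [0, 0, 0]
  ]
}}

```text
clock: 20.97
eef_pos: [504.0, -23.0, 62.3]
tcp_rot: [-3.142, 0.0, 0.202]
contact_force: [0.1, -0.1, -2.0]
opening: 0.516
grasp_force: 47.9
```

Call:
{"op": "play_rows", "data": {
  "dp": [
    [0, 0, 0],
    [0, 0, 0],
    [0, 0, 0],
    [0, 0, -0.5],
    [0, 0, -1.3]
  ],
  "rot": [
    [0, 0, 0],
    [0, 0, 0],
    [0, 0, 0],
    [0, 0, 0],
    [0, 0, 0]
  ],
  "fingers": 0.7
}}

```text
clock: 21.38
eef_pos: [501.9, -22.9, 112.8]
tcp_rot: [-3.14, 0.005, 0.202]
contact_force: [0.4, 0.7, -0.3]
opening: 0.699
grasp_force: 0.0
```

Call:
{"op": "play_rows", "data": {
  "dp": [
    [0, 0, -1],
    [0, 0, -2],
    [-0.4, -0.3, -3],
    [-0.8, -1.2, -3.2],
    [-1, -2.2, -3.2]
  ],
  "rot": [
    [0, 0, 0],
    [0, 0, 0],
    [0, 0, 0],
    [0, 0, 0],
    [0, 0, 0]
  ]
}}

```text
clock: 21.8
eef_pos: [448.0, 54.9, 246.3]
tcp_rot: [3.141, -0.006, 0.199]
contact_force: [0.4, 0.7, 0.2]
opening: 0.704
grasp_force: 0.0
```

```bash
python3 - <<'E'
from h import *
go((477,448.5,200),0.085)
S=grab('side','s11.png')
E
```

```text
dp [ 2.653 -9.503  1.166] rot [ 0.004 -0.06   1.091] z [448.   54.9 246.3] [ 3.141 -0.006  0.199] [0.4 0.7 0.2] 21.8
```

Call:
{"op": "play_rows", "data": {
  "dp": [
    [0.26, -0.95, 0],
    [0.53, -1.9, 0],
    [0.8, -2.85, 0],
    [1.06, -3.8, 0],
    [1.33, -4.75, 0]
  ],
  "rot": [
    [0, 0, 0.2],
    [0, 0, 0.4],
    [0, 0, 0.6],
    [0, 0, 0.8],
    [0, 0, 1.1]
  ],
  "fingers": 1
}}

```text
clock: 22.27
eef_pos: [460.8, 253.9, 242.7]
tcp_rot: [-3.141, -0.001, 0.087]
contact_force: [0.9, -0.0, -0.4]
opening: 0.997
grasp_force: 0.0
```

Call:
{"op": "play_rows", "data": {
  "dp": [
    [0.36, -0.9, 0.5],
    [0.72, -1.8, 1],
    [1.08, -2.7, 1.5],
    [1.44, -3.6, 2],
    [1.8, -4.6, 2.5]
  ],
  "rot": [
    [0, 0, 0],
    [0, 0, 0],
    [0, 0, 0],
    [0, 0, 0],
    [0, 0, 0]
  ]
}}

```text
clock: 22.68
eef_pos: [513.8, 431.8, 146.8]
tcp_rot: [3.141, 0.0, 0.088]
contact_force: [1.0, -0.9, -0.4]
opening: 1.001
grasp_force: 0.0
```

Call:
{"op": "play_rows", "data": {
  "dp": [
    [0, 0, 0],
    [0, 0, 0]
  ],
  "rot": [
    [0, 0, 0],
    [0, 0, 0]
  ]
}}

```text
clock: 22.85
eef_pos: [512.9, 431.1, 145.8]
tcp_rot: [3.14, 0.003, 0.089]
contact_force: [-1.1, 0.3, -0.8]
opening: 1.0
grasp_force: 0.0
```

```bash
python3 - <<'E'
from h import *
go((477.5,448,5),0.09)
E
```

```text
dp [-0.834 -0.506  3.522] rot [ 0.017  0.025 -0.005] z [512.9 431.1 145.8] [3.14e+00 3.00e-03 8.90e-02] [-1.1  0.3 -0.8] 22.9
```

Call:
{"op": "play_rows", "data": {
  "dp": [
    [-0.83, -0.5, 0],
    [-0.83, -0.5, 0.6],
    [-0.83, -0.5, 1.4],
    [-0.83, -0.5, 2],
    [-0.83, -0.5, 2]
  ],
  "rot": [
    [0, 0, 0],
    [0, 0, 0],
    [0, 0, 0],
    [0, 0, 0],
    [0, 0, 0]
  ]
}}

```text
clock: 23.27
eef_pos: [476.4, 444.0, 64.6]
tcp_rot: [3.137, 0.005, 0.087]
contact_force: [-0.3, -1.0, -0.1]
opening: 1.001
grasp_force: 0.0
```

Call:
{"op": "play_rows", "data": {
  "dp": [
    [0, 0, 0.6],
    [0, 0, 1.1],
    [0, 0, 1.4],
    [0, 0, 1.48],
    [0, 0, 1.48]
  ],
  "rot": [
    [0, 0, 0],
    [0, 0, 0],
    [0, 0, 0],
    [0, 0, 0],
    [0, 0, 0]
  ]
}}

```text
clock: 23.68
eef_pos: [479.0, 446.7, 9.5]
tcp_rot: [3.141, 0.0, 0.087]
contact_force: [0.1, -0.5, 0.1]
opening: 1.002
grasp_force: 0.0
```

Call:
{"op": "play_rows", "data": {
  "dp": [
    [0, 0, 0],
    [0, 0, 0],
    [0, 0, 0],
    [0, 0, 0],
    [0, 0, 0]
  ],
  "rot": [
    [0, 0, 0],
    [0, 0, 0],
    [0, 0, 0],
    [0, 0, 0],
    [0, 0, 0]
  ],
  "fingers": 0.3
}}

```text
clock: 24.1
eef_pos: [479.6, 447.8, 10.4]
tcp_rot: [-3.14, -0.002, 0.087]
contact_force: [-0.3, 0.3, 5.4]
opening: 0.514
grasp_force: 47.1
```

Call:
{"op": "play_rows", "data": {
  "dp": [
    [0, 0, 0],
    [0, 0, 0]
  ],
  "rot": [
    [0, 0, 0],
    [0, 0, 0]
  ]
}}

```text
clock: 24.27
eef_pos: [479.6, 447.9, 10.4]
tcp_rot: [-3.14, -0.002, 0.087]
contact_force: [-0.3, -0.8, 5.5]
opening: 0.514
grasp_force: 47.1
```

Call:
{"op": "play_rows", "data": {
  "dp": [
    [0, 0, -0.5],
    [0, 0, -1.3],
    [-0.4, 0.3, -2.3],
    [-0.8, 0.8, -3.3],
    [-1.2, 1.4, -4.3]
  ],
  "rot": [
    [0, 0, 0],
    [0, 0, 0],
    [0, 0, 0],
    [0, 0, 0],
    [0, 0, 0]
  ]
}}

```text
clock: 24.68
eef_pos: [439.9, 395.3, 169.3]
tcp_rot: [-3.141, -0.0, 0.088]
contact_force: [1.3, 0.8, -1.2]
opening: 0.52
grasp_force: 46.6
```

```bash
python3 - <<'E'
from h import *
P=(494.2,16,.2035)
go(E2W(P,(-30,40,183)),.2035)
E
```

```text
dp [-0.342  8.657 -0.346] rot [-0.003 -0.003 -1.103] z [439.9 395.3 169.3] [-3.141 -0.     0.088] [ 1.3  0.8 -1.2] 24.7
```

Call:
{"op": "play_rows", "data": {
  "dp": [
    [-0.04, 0.9, -0.3],
    [-0.1, 1.8, -0.35],
    [-0.14, 2.7, -0.35],
    [-0.2, 3.6, -0.35],
    [-0.2, 4.5, -0.35]
  ],
  "rot": [
    [0, 0, 0],
    [0, 0, 0],
    [0, 0, 0],
    [0, 0, 0],
    [0, 0, 0]
  ]
}}

```text
clock: 25.1
eef_pos: [447.6, 213.8, 182.1]
tcp_rot: [-3.141, -0.0, 0.088]
contact_force: [0.7, -2.2, -2.4]
opening: 0.518
grasp_force: 46.7
```

Call:
{"op": "play_rows", "data": {
  "dp": [
    [-0.04, 0.9, 0],
    [-0.06, 1.8, 0],
    [-0.1, 2.7, 0],
    [-0.14, 3.6, 0],
    [-0.14, 4.16, 0]
  ],
  "rot": [
    [0, 0, -0.2],
    [0, 0, -0.4],
    [0, 0, -0.7],
    [0, 0, -1],
    [0, 0, -1.1]
  ]
}}

```text
clock: 25.52
eef_pos: [456.6, 46.4, 181.9]
tcp_rot: [3.141, -0.0, 0.204]
contact_force: [-0.6, -0.5, -1.8]
opening: 0.513
grasp_force: 46.7
```

Call:
{"op": "play_rows", "data": {
  "dp": [
    [0.25, 0, 0],
    [0.55, 0, 0],
    [0.8, 0, 0],
    [0.8, 0, 0],
    [0.8, 0, 0]
  ],
  "rot": [
    [0, 0, 0],
    [0, 0, 0],
    [0, 0, 0],
    [0, 0, 0],
    [0, 0, 0]
  ]
}}

```text
clock: 25.93
eef_pos: [489.1, 56.6, 181.4]
tcp_rot: [-3.141, 0.0, 0.204]
contact_force: [-0.7, 0.1, -2.7]
opening: 0.514
grasp_force: 46.8
```

```bash
python3 - <<'E'
from h import *
P=(494.2,16,.2035)
go(E2W(P,(2,40,66)),.2035)
E
```

```text
dp [-0.03   0.021  2.884] rot [-0.002  0.002  0.003] z [489.1  56.6 181.4] [-3.141  0.     0.204] [-0.7  0.1 -2.7] 25.9
```

Call:
{"op": "play_rows", "data": {
  "dp": [
    [-0.03, 0.02, 0.7],
    [-0.03, 0.02, 1.5],
    [-0.03, 0.02, 2.1],
    [-0.03, 0.02, 2.5],
    [-0.03, 0.02, 2.7]
  ],
  "rot": [
    [0, 0, 0],
    [0, 0, 0],
    [0, 0, 0],
    [0, 0, 0],
    [0, 0, 0]
  ]
}}

```text
clock: 26.35
eef_pos: [485.6, 55.1, 71.3]
tcp_rot: [-3.141, 0.004, 0.204]
contact_force: [0.1, 0.1, -1.9]
opening: 0.517
grasp_force: 46.7
```

Call:
{"op": "play_rows", "data": {
  "dp": [
    [0, 0, 0.05],
    [0, 0, 0.1],
    [0, 0, 0.15],
    [0, 0, 0.2],
    [0, 0, 0.2]
  ],
  "rot": [
    [0, 0, 0],
    [0, 0, 0],
    [0, 0, 0],
    [0, 0, 0],
    [0, 0, 0]
  ]
}}

```text
clock: 26.77
eef_pos: [488.0, 54.6, 66.0]
tcp_rot: [3.141, -0.001, 0.203]
contact_force: [0.1, 0.6, -1.3]
opening: 0.519
grasp_force: 46.7
```

Call:
{"op": "play_rows", "data": {
  "dp": [
    [0, 0, 0.03],
    [0, 0, 0.06],
    [0, 0, 0.08],
    [0, 0, 0.08]
  ],
  "rot": [
    [0, 0, 0],
    [0, 0, 0],
    [0, 0, 0],
    [0, 0, 0]
  ]
}}

```text
clock: 27.1
eef_pos: [487.7, 54.5, 62.4]
tcp_rot: [3.142, -0.0, 0.202]
contact_force: [0.2, 0.5, -1.7]
opening: 0.514
grasp_force: 46.8
```

Call:
{"op": "play_rows", "data": {
  "dp": [
    [0, 0, 0],
    [0, 0, 0],
    [0, 0, 0],
    [0, 0, -0.5],
    [0, 0, -1.3]
  ],
  "rot": [
    [0, 0, 0],
    [0, 0, 0],
    [0, 0, 0],
    [0, 0, 0],
    [0, 0, 0]
  ],
  "fingers": 0.7
}}

```text
clock: 27.52
eef_pos: [485.3, 54.3, 112.5]
tcp_rot: [-3.141, 0.006, 0.202]
contact_force: [0.4, 1.0, -0.3]
opening: 0.7
grasp_force: 0.0
```

Call:
{"op": "play_rows", "data": {
  "dp": [
    [0, 0, -1],
    [0, 0, -2],
    [-0.2, 0, -3],
    [-0.4, 0, -4],
    [-0.4, 0, -5]
  ],
  "rot": [
    [0, 0, 0],
    [0, 0, 0],
    [0, 0, 0],
    [0, 0, 0],
    [0, 0, 0]
  ]
}}

```text
clock: 27.93
eef_pos: [470.2, 51.1, 316.4]
tcp_rot: [-3.142, 0.001, 0.203]
contact_force: [0.7, 0.6, 0.3]
opening: 0.7
grasp_force: 0.0
```

Call:
{"op": "play_rows", "data": {
  "dp": [
    [0, 0, -0.9],
    [0, 0, -1.8],
    [0, 0, -2.5],
    [0, 0, -2.5],
    [0, 0, -2.5]
  ],
  "rot": [
    [0, 0, -1],
    [0, 0, -2],
    [0, 0, -3],
    [0, 0, -4],
    [0, 0, -5]
  ]
}}

```text
clock: 28.35
eef_pos: [472.6, 51.4, 416.7]
tcp_rot: [3.139, -0.003, 0.731]
contact_force: [0.2, 0.6, -1.0]
opening: 0.7
grasp_force: 0.0
```

```bash
python3 - <<'E'
from h import *
P=(494.2,16,.2035)
go(E2W(P,(142,0,420)),1.774)
S=grab('side')
cv2.imwrite('pics/c12.png',cv2.resize(S['color'][150:340,260:460],None,fx=3,fy=3,interpolation=2)[:,:,::-1])
E
```

```text
dp [ 2.878  2.807 -0.067] rot [ 0.039 -0.018 -9.958] z [472.6  51.4 416.7] [ 3.139e+00 -3.000e-03  7.310e-01] [ 0.2  0.6 -1. ] 28.4
```

View pics/c12.png

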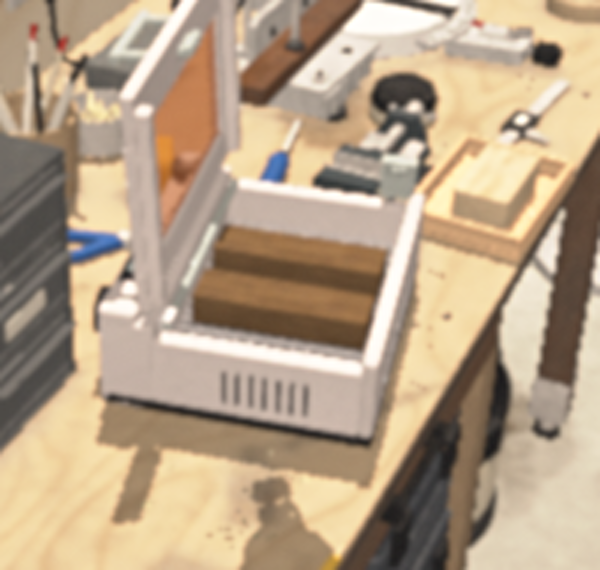

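Both blanks lie side by side, front to back, on the bed (side crop 300,255 and 285,305), and the pine block is in the tray. Next is the lid handle.

Call:
{"op": "play_rows", "data": {
  "dp": [
    [0.4, 0.35, 0],
    [0.8, 0.7, 0],
    [1.2, 1.1, 0],
    [1.61, 1.49, 0],
    [1.61, 1.49, 0]
  ],
  "rot": [
    [0, 0, -1],
    [0, 0, -2],
    [0, 0, -3],
    [0, 0, -4],
    [0, 0, -5]
  ],
  "fingers": 0.38
}}

```text
clock: 28.82
eef_pos: [562.4, 49.3, 413.1]
tcp_rot: [-3.141, 0.0, 1.252]
contact_force: [-2.0, -0.7, -0.8]
opening: 0.382
grasp_force: 0.0
```

Call:
{"op": "play_rows", "data": {
  "dp": [
    [0.2, 0.6, 0],
    [0.4, 1.2, 0],
    [0.65, 2.09, 0],
    [0.65, 2.09, 0],
    [0.65, 2.09, 0]
  ],
  "rot": [
    [0, 0, -1],
    [0, 0, -2],
    [0, 0, -3],
    [0, 0, -4],
    [0, 0, -4.96]
  ]
}}

```text
clock: 29.23
eef_pos: [648.4, 47.7, 412.2]
tcp_rot: [-3.139, -0.0, 1.771]
contact_force: [0.3, 0.1, -0.3]
opening: 0.384
grasp_force: 0.0
```

Call:
{"op": "play_rows", "data": {
  "dp": [
    [0, 0, 0],
    [0, 0, 0],
    [0, 0, 0]
  ],
  "rot": [
    [0, 0, 0],
    [0, 0, 0],
    [0, 0, 0]
  ]
}}

```text
clock: 29.48
eef_pos: [646.9, 47.8, 414.3]
tcp_rot: [-3.141, -0.0, 1.765]
contact_force: [0.3, -0.0, 0.3]
opening: 0.383
grasp_force: 0.0
```

```bash
python3 - <<'E'
from h import *
go((648,49,284),1.77)
S=grab('side');T=grab('top')
# lid top-left outer corner etc: bright pixels near expected handle
P=(494.2,16,.2035)
for th in(1.6,1.65,1.7):
    c,s=np.cos(th),np.sin(th)
    for y in(-46,46):
        X=E2W(P,(104-190*c+35*s,y,112+190*s+35*c));print(th,X.round(),proj(S,X).round(1))
E
```

```text
dp [0.023 0.034 3.258] rot [-0.002 -0.    -0.049] z [646.9  47.8 414.3] [-3.141 -0.     1.765] [ 0.3 -0.   0.3] 29.5
1.6 [645.   0. 301.] [310.7 155.1]
1.6 [626.  90. 301.] [300.  170.4]
1.65 [654.   2. 299.] [307.3 155.5]
1.65 [636.  92. 299.] [296.5 170.7]
1.7 [663.   4. 296.] [304.  156.1]
1.7 [645.  94. 296.] [293.  171.2]
```

Call:
{"op": "play_rows", "data": {
  "dp": [
    [0, 0.03, 0.8],
    [0, 0.03, 1.6],
    [0, 0.03, 2.2],
    [0, 0.03, 2.5],
    [0, 0.03, 2.5]
  ],
  "rot": [
    [0, 0, 0],
    [0, 0, 0],
    [0, 0, 0],
    [0, 0, 0],
    [0, 0, 0]
  ]
}}

```text
clock: 30.0
eef_pos: [646.8, 48.0, 311.6]
tcp_rot: [-3.137, -0.001, 1.768]
contact_force: [-0.3, -1.0, 0.1]
opening: 0.38
grasp_force: 0.0
```

Call:
{"op": "play_rows", "data": {
  "dp": [
    [0, 0, 0.2],
    [0, 0, 0.4],
    [0, 0, 0.6],
    [0, 0, 0.75],
    [0, 0, 0.75]
  ],
  "rot": [
    [0, 0, 0],
    [0, 0, 0],
    [0, 0, 0],
    [0, 0, 0],
    [0, 0, 0]
  ]
}}

```text
clock: 30.42
eef_pos: [647.9, 48.0, 283.2]
tcp_rot: [-3.14, -0.0, 1.769]
contact_force: [0.3, -0.1, 0.1]
opening: 0.379
grasp_force: 0.0
```

Free descent; close on the bar.

Call:
{"op": "play_rows", "data": {
  "dp": [
    [0, 0, 0],
    [0, 0, 0],
    [0, 0, 0],
    [0, 0, 0],
    [0, 0, 0]
  ],
  "rot": [
    [0, 0, 0],
    [0, 0, 0],
    [0, 0, 0],
    [0, 0, 0],
    [0, 0, 0]
  ],
  "fingers": 0,
  "grip_force": 50
}}

```text
clock: 30.83
eef_pos: [648.0, 48.0, 284.3]
tcp_rot: [-3.141, -0.0, 1.769]
contact_force: [-3.7, -0.8, -1.6]
opening: 0.122
grasp_force: 48.7
```

```bash
python3 - <<'E'
from h import *
s=telemetry.sense();p=s['eef_pos'];P=(494.2,16,.2035)
d=p[:2]-P[:2];c,q=np.cos(P[2]),np.sin(P[2]);xe=c*d[0]+q*d[1];ye=-q*d[0]+c*d[1];print(p,xe,ye,s['opening'],s['contact_force'])
f=lambda th:np.array([104-190*np.cos(th)+35*np.sin(th),112+190*np.sin(th)+35*np.cos(th)])
ths=np.linspace(1.4,1.75,500);th0=ths[np.argmin([abs(f(t)[0]-xe) for t in ths])];print('th0',th0)
for t in list(np.arange(1.55,0.05,-.1)):print(t.round(2),((f(t)-f(th0))/40*[1,-1]).round(2).tolist(),end=' ')
for t in(0.1,.06,.03,0,-.03):print(t,((f(t)-f(th0))/40*[1,-1]).round(2))
E
```

```text
[647.97802673  47.9926201  284.30534868] 157.0705085052453 0.25417593900739277 0.12205080450525306 [-3.68083528 -0.79075217 -1.55052956]
th0 1.6672344689378757
1.55 [-0.55, -0.12] 1.45 [-1.03, -0.18] 1.35 [-1.51, -0.18] 1.25 [-2.0, -0.14] 1.15 [-2.47, -0.05] 1.05 [-2.93, 0.09] 0.95 [-3.38, 0.27] 0.85 [-3.81, 0.5] 0.75 [-4.21, 0.77] 0.65 [-4.58, 1.07] 0.55 [-4.92, 1.41] 0.45 [-5.22, 1.79] 0.35 [-5.49, 2.19] 0.25 [-5.71, 2.62] 0.15 [-5.89, 3.07] 0.1 [-5.97  3.3 ]
0.06 [-6.02  3.49]
0.03 [-6.05  3.63]
0 [-6.08  3.77]
-0.03 [-6.1   3.91]
```

Call:
{"op": "play_rows", "data": {
  "dp": [
    [0, -0.55, -0.12],
    [0, -1.03, -0.18],
    [0, -1.51, -0.18],
    [0, -2.0, -0.14],
    [0, -2.47, -0.05]
  ],
  "rot": [
    [0, 0, 0],
    [0, 0, 0],
    [0, 0, 0],
    [0, 0, 0],
    [0, 0, 0]
  ]
}}

```text
clock: 31.25
eef_pos: [553.6, 27.8, 288.4]
tcp_rot: [3.134, 0.003, 1.769]
contact_force: [2.2, -5.7, 8.2]
opening: 0.114
grasp_force: 49.9
```

Call:
{"op": "play_rows", "data": {
  "dp": [
    [0, -0.46, 0.14],
    [0, -0.91, 0.32],
    [0, -1.34, 0.55],
    [0, -1.74, 0.82],
    [0, -2.11, 1.12]
  ],
  "rot": [
    [0, 0, 0],
    [0, 0, 0],
    [0, 0, 0],
    [0, 0, 0],
    [0, 0, 0]
  ]
}}

```text
clock: 31.67
eef_pos: [471.1, 10.8, 243.1]
tcp_rot: [3.134, 0.003, 1.77]
contact_force: [6.0, -7.1, 2.8]
opening: 0.114
grasp_force: 51.2
```

Call:
{"op": "play_rows", "data": {
  "dp": [
    [0, -0.34, 0.34],
    [0, -0.64, 0.72],
    [0, -0.91, 1.12],
    [0, -1.13, 1.55],
    [0, -1.2, 1.8]
  ],
  "rot": [
    [0, 0, 0],
    [0, 0, 0],
    [0, 0, 0],
    [0, 0, 0],
    [0, 0, 0]
  ]
}}

```text
clock: 32.08
eef_pos: [421.7, 0.7, 169.3]
tcp_rot: [3.14, 0.004, 1.77]
contact_force: [-6.8, -14.3, 7.1]
opening: 0.117
grasp_force: 52.2
```

Call:
{"op": "play_rows", "data": {
  "dp": [
    [0, 0, 0],
    [0, 0, 0]
  ],
  "rot": [
    [0, 0, 0],
    [0, 0, 0]
  ]
}}

```text
clock: 32.25
eef_pos: [421.5, 0.9, 169.2]
tcp_rot: [-3.141, 0.003, 1.77]
contact_force: [-1.4, -12.1, -3.3]
opening: 0.116
grasp_force: 51.6
```

Call:
{"op": "play_rows", "data": {
  "dp": [
    [-0.05, -0.08, 0.3],
    [-0.05, -0.15, 0.6],
    [-0.05, -0.2, 0.85],
    [-0.05, -0.23, 1.0],
    [-0.05, -0.23, 1.0]
  ],
  "rot": [
    [0, 0, 0],
    [0, 0, 0],
    [0, 0, 0],
    [0, 0, 0],
    [0, 0, 0]
  ]
}}

```text
clock: 32.67
eef_pos: [411.9, -1.8, 130.4]
tcp_rot: [-3.139, 0.001, 1.77]
contact_force: [-12.6, -4.6, 18.6]
opening: 0.115
grasp_force: 58.0
```

Call:
{"op": "play_rows", "data": {
  "dp": [
    [0, 0, 0.05],
    [0, 0, 0.1],
    [0, 0, 0.1]
  ],
  "rot": [
    [0, 0, 0],
    [0, 0, 0],
    [0, 0, 0]
  ]
}}

```text
clock: 32.92
eef_pos: [411.9, -2.1, 127.9]
tcp_rot: [-3.139, 0.001, 1.77]
contact_force: [-20.6, -6.6, 47.7]
opening: 0.115
grasp_force: 63.9
```

Call:
{"op": "play_rows", "data": {
  "dp": [
    [0, 0.05, -0.1],
    [0, 0.05, -0.1]
  ],
  "rot": [
    [0, 0, 0],
    [0, 0, 0]
  ]
}}

```text
clock: 33.08
eef_pos: [411.9, -2.0, 129.4]
tcp_rot: [-3.135, 0.001, 1.77]
contact_force: [-11.5, -9.0, 0.3]
opening: 0.113
grasp_force: 58.7
```

Call:
{"op": "play_rows", "data": {
  "dp": [
    [0, 0, 0],
    [0, 0, 0],
    [0, 0, 0],
    [0, 0, -1],
    [0, 0, -1.9]
  ],
  "rot": [
    [0, 0, 0],
    [0, 0, 0],
    [0, 0, 0],
    [0, 0, 0],
    [0, 0, 0]
  ],
  "fingers": 0.45
}}

```text
clock: 33.5
eef_pos: [414.4, -0.7, 205.7]
tcp_rot: [-3.139, -0.001, 1.769]
contact_force: [1.3, -0.3, -0.1]
opening: 0.447
grasp_force: 0.0
```

Call:
{"op": "play_rows", "data": {
  "dp": [
    [-0.8, 0.2, 0],
    [-1.6, 0.2, 0],
    [-2.3, 0.2, 0],
    [-2.3, 0.2, 0],
    [-2.3, 0.2, 0]
  ],
  "rot": [
    [0, 0, 0],
    [0, 0, 0],
    [0, 0, 0],
    [0, 0, 0],
    [0, 0, 0]
  ]
}}

```text
clock: 33.92
eef_pos: [441.9, -90.6, 205.9]
tcp_rot: [3.14, 0.0, 1.767]
contact_force: [-0.4, 0.3, -0.3]
opening: 0.448
grasp_force: 0.0
```

```bash
python3 - <<'E'
from h import *
P=(494.2,16,.2035)
go(E2W(P,(-75,-94,122)),1.774)
# lid height check: window mask in side image, compare with initial view
S=grab('side')
i0=cv2.imread('pics/side0.png')[:,:,::-1]
def win(im):
    m=cv2.inRange(cv2.cvtColor(np.ascontiguousarray(im),cv2.COLOR_RGB2HSV),(3,170,120),(15,255,255));m[:, :300]=0;m[:,400:]=0;m[:190]=0;m[270:]=0
    c=max(cv2.findContours(m,0,2)[0],key=cv2.contourArea);return cv2.contourArea(c),cv2.boundingRect(c),cv2.boxPoints(cv2.minAreaRect(c)).round(1).tolist()
print(win(i0));print(win(S['color']))
E
```

```text
dp [-0.005 -0.058  2.097] rot [ 0.014  0.003 -0.071] z [441.9 -90.6 205.9] [3.14  0.    1.767] [-0.4  0.3 -0.3] 33.9
(438.5, (332, 231, 40, 26), [[329.3999938964844, 246.60000610351562], [334.79998779296875, 224.89999389648438], [374.29998779296875, 234.8000030517578], [368.8999938964844, 256.5]])
(1168.5, (325, 225, 54, 34), [[324.8999938964844, 250.8000030517578], [329.70001220703125, 222.60000610351562], [378.20001220703125, 230.89999389648438], [373.3999938964844, 259.1000061035156]])
```

```bash
python3 - <<'E'
from h import *
S=cv2.cvtColor(grab('side')['color'],cv2.COLOR_RGB2GRAY);I=cv2.cvtColor(cv2.imread('pics/side0.png'),cv2.COLOR_BGR2GRAY)
for x,y in((386,268),(388,240),(370,258),(340,257),(300,262),(330,280)):
    t=I[y-9:y+10,x-9:x+10];w=S[y-15:y+16,x-15:x+16]
    m=cv2.matchTemplate(w,t,5);_,v,_,l=cv2.minMaxLoc(m);print((x,y),round(v,3),l[0]-6,l[1]-6)
E
```

```text
(386, 268) 0.658 1 -6
(388, 240) 0.825 -1 2
(370, 258) 0.583 -1 0
(340, 257) 0.981 0 0
(300, 262) 1.0 0 0
(330, 280) 1.0 0 0
```

Call:
{"op": "play_rows", "data": {
  "dp": [
    [0, -0.06, 0.8],
    [0, -0.06, 1.5],
    [0, -0.06, 1.9],
    [0, -0.06, 2.05],
    [0, -0.06, 2.05]
  ],
  "rot": [
    [0, 0, 0],
    [0, 0, 0],
    [0, 0, 0],
    [0, 0, 0],
    [0, 0, 0]
  ]
}}

```text
clock: 34.43
eef_pos: [437.7, -88.9, 122.4]
tcp_rot: [-3.139, -0.001, 1.77]
contact_force: [-0.3, -0.4, 0.3]
opening: 0.452
grasp_force: 0.0
```

Call:
{"op": "play_rows", "data": {
  "dp": [
    [0, 0, 0],
    [0, 0, 0],
    [0, 0, 0],
    [0, 0, 0],
    [0, 0, 0]
  ],
  "rot": [
    [0, 0, 0],
    [0, 0, 0],
    [0, 0, 0],
    [0, 0, 0],
    [0, 0, 0]
  ],
  "fingers": 0,
  "grip_force": 25
}}

```text
clock: 34.85
eef_pos: [441.6, -89.9, 125.1]
tcp_rot: [3.135, 0.002, 1.769]
contact_force: [7.8, 3.8, -6.3]
opening: 0.153
grasp_force: 28.0
```

Call:
{"op": "play_rows", "data": {
  "dp": [
    [-0.1, 0.05, 0],
    [-0.2, 0.05, 0],
    [-0.3, 0.05, 0],
    [-0.4, 0.05, 0],
    [-0.4, 0.05, 0]
  ],
  "rot": [
    [0, 0, 0],
    [0, 0, 0],
    [0, 0, 0],
    [0, 0, 0],
    [0, 0, 0]
  ]
}}

```text
clock: 35.27
eef_pos: [445.3, -106.3, 124.8]
tcp_rot: [3.139, 0.002, 1.769]
contact_force: [1.2, -0.2, 5.9]
opening: 0.151
grasp_force: 29.2
```

Call:
{"op": "play_rows", "data": {
  "dp": [
    [-0.05, 0, 0],
    [-0.1, 0, 0],
    [-0.15, 0, 0],
    [-0.15, 0, 0]
  ],
  "rot": [
    [0, 0, 0],
    [0, 0, 0],
    [0, 0, 0],
    [0, 0, 0]
  ]
}}

```text
clock: 35.6
eef_pos: [445.7, -108.4, 124.6]
tcp_rot: [3.139, -0.005, 1.766]
contact_force: [2.3, 25.8, 11.9]
opening: 0.155
grasp_force: 29.9
```

The bolt travelled about 19 mm to its stop, so the catch is locked. Now the button.

Call:
{"op": "play_rows", "data": {
  "dp": [
    [0.05, 0, 0],
    [0.05, 0, 0],
    [0.05, 0, 0],
    [0.05, 0, -1],
    [0.05, 0, -2]
  ],
  "rot": [
    [0, 0, 0],
    [0, 0, 0],
    [0, 0, 0],
    [0, 0, 0],
    [0, 0, 0]
  ],
  "fingers": 0.45
}}

```text
clock: 36.02
eef_pos: [442.5, -109.3, 202.8]
tcp_rot: [-3.136, -0.002, 1.769]
contact_force: [0.9, -0.2, -0.4]
opening: 0.452
grasp_force: 0.0
```

Call:
{"op": "play_rows", "data": {
  "dp": [
    [0, 0.9, 0],
    [0.1, 1.8, 0],
    [0.2, 2.7, 0],
    [0.3, 3.6, 0],
    [0.4, 4.5, 0]
  ],
  "rot": [
    [0, 0, 0],
    [0, 0, 0],
    [0, 0, 0],
    [0, 0, 0],
    [0, 0, 0]
  ],
  "fingers": 0
}}

```text
clock: 36.43
eef_pos: [619.3, -58.1, 203.7]
tcp_rot: [3.141, 0.001, 1.769]
contact_force: [0.3, -0.2, 0.6]
opening: 0.002
grasp_force: 0.0
```

Call:
{"op": "play_rows", "data": {
  "dp": [
    [0, 0.4, 0],
    [0, 0.4, 0],
    [0, 0.4, 0],
    [0, 0.4, 0]
  ],
  "rot": [
    [0, 0, 0],
    [0, 0, 0],
    [0, 0, 0],
    [0, 0, 0]
  ]
}}

```text
clock: 36.77
eef_pos: [632.3, -55.5, 203.1]
tcp_rot: [-3.14, -0.0, 1.769]
contact_force: [0.2, -0.2, 0.0]
opening: -0.003
grasp_force: 0.0
```

```bash
python3 - <<'E'
from h import *
P=(494.2,16,.2035)
go(E2W(P,(123,-95,140)),1.774)
T=grab('top');I=cv2.imread('pics/top0.png')
tc=(np.array([537,47])+.5)/3-.5+195;print(ray({k:T[k] for k in T},tc,129),E2W(P,(123,-95,129)))
E
```

```text
dp [0.073 0.057 1.577] rot [-0.016 -0.001 -0.05 ] z [632.3 -55.5 203.1] [-3.14  -0.     1.769] [ 0.2 -0.2  0. ] 36.8
[636.59546657 -50.23140019 129.        ] [633.86126604 -52.18160139 129.        ]
```

Call:
{"op": "play_rows", "data": {
  "dp": [
    [0.08, 0.06, 0.6],
    [0.08, 0.06, 1.1],
    [0.08, 0.06, 1.4],
    [0.08, 0.06, 1.65],
    [0.08, 0.06, 1.65]
  ],
  "rot": [
    [0, 0, 0],
    [0, 0, 0],
    [0, 0, 0],
    [0, 0, 0],
    [0, 0, 0]
  ]
}}

```text
clock: 37.23
eef_pos: [633.6, -51.6, 135.7]
tcp_rot: [-3.139, -0.001, 1.769]
contact_force: [-0.6, -1.0, -0.4]
opening: 0.007
grasp_force: 0.0
```

Call:
{"op": "play_rows", "data": {
  "dp": [
    [0, 0, 0.06],
    [0, 0, 0.12],
    [0, 0, 0.18],
    [0, 0, 0.22],
    [0, 0, 0.22]
  ],
  "rot": [
    [0, 0, 0],
    [0, 0, 0],
    [0, 0, 0],
    [0, 0, 0],
    [0, 0, 0]
  ]
}}

```text
clock: 37.65
eef_pos: [635.9, -51.5, 129.3]
tcp_rot: [3.14, 0.001, 1.769]
contact_force: [0.0, -0.9, 3.6]
opening: -0.004
grasp_force: 1.8
```

Call:
{"op": "play_rows", "data": {
  "dp": [
    [0, 0, 0.05],
    [0, 0, 0.1],
    [0, 0, 0.12],
    [0, 0, 0.12]
  ],
  "rot": [
    [0, 0, 0],
    [0, 0, 0],
    [0, 0, 0],
    [0, 0, 0]
  ]
}}

```text
clock: 37.98
eef_pos: [636.1, -51.5, 127.6]
tcp_rot: [3.139, 0.001, 1.769]
contact_force: [-8.8, -0.6, 29.2]
opening: 0.001
grasp_force: 14.8
```

Call:
{"op": "play_rows", "data": {
  "dp": [
    [0, 0, -0.2],
    [0, 0, -0.5],
    [0, 0, -1.2],
    [0, 0, -2],
    [0, 0, -3]
  ],
  "rot": [
    [0, 0, 0],
    [0, 0, 0],
    [0, 0, 0],
    [0, 0, 0],
    [0, 0, 0]
  ]
}}

```text
clock: 38.4
eef_pos: [633.7, -51.0, 243.4]
tcp_rot: [-3.138, -0.001, 1.769]
contact_force: [0.5, -0.3, 0.2]
opening: -0.001
grasp_force: 0.0
```

Call:
{"op": "play_rows", "data": {
  "dp": [
    [-0.8, -0.5, -0.5],
    [-1.6, -1.2, -1],
    [-2.4, -2, -1.5],
    [-3.2, -2.8, -2],
    [-4, -3.6, -2]
  ],
  "rot": [
    [0, 0, 0],
    [0, 0, 0],
    [0, 0, 0],
    [0, 0, 0],
    [0, 0, 0]
  ]
}}

```text
clock: 38.82
eef_pos: [538.8, -217.5, 323.6]
tcp_rot: [3.139, 0.002, 1.77]
contact_force: [1.4, -1.9, 0.2]
opening: -0.001
grasp_force: 0.0
```

Call:
{"op": "play_rows", "data": {
  "dp": [
    [-0.6, -0.8, 0],
    [-1.2, -1.6, 0],
    [-1.8, -2.4, 0],
    [-2.4, -3.2, 0],
    [-2.4, -3.2, 0]
  ],
  "rot": [
    [0, 0, 0],
    [0, 0, 0],
    [0, 0, 0],
    [0, 0, 0],
    [0, 0, 0]
  ]
}}

```text
clock: 39.23
eef_pos: [428.0, -339.8, 320.9]
tcp_rot: [-3.139, 0.001, 1.765]
contact_force: [0.2, -0.5, 0.9]
opening: -0.003
grasp_force: 0.0
```

```bash
python3 - <<'E'
from h import *
s=telemetry.sense();print(s['eef_pos'],s['contact_force'],s['clock'])
f=grab('side','fin.png');S=cv2.cvtColor(f['color'],cv2.COLOR_RGB2GRAY);I=cv2.cvtColor(cv2.imread('pics/side0.png'),cv2.COLOR_BGR2GRAY)
for x,y in((386,268),(388,240),(370,258),(393,212),(325,203),(340,257)):
    t=I[y-9:y+10,x-9:x+10];w=S[y-15:y+16,x-15:x+16]
    m=cv2.matchTemplate(w,t,5);_,v,_,l=cv2.minMaxLoc(m);print((x,y),round(v,3),l[0]-6,l[1]-6)
# tray and block now vs before (s11)
B=cv2.cvtColor(cv2.imread('pics/s11.png'),cv2.COLOR_BGR2GRAY)
print('tray diff',cv2.absdiff(S,B)[190:245,395:460].mean())
E
```

```text
[ 427.98781458 -339.83544983  320.94498975] [ 0.18405117 -0.48254809  0.90030039] 39.2333
(386, 268) 1.0 0 0
(388, 240) 1.0 0 0
(370, 258) 0.991 0 0
(393, 212) 1.0 0 0
(325, 203) 1.0 0 0
(340, 257) 0.978 0 0
tray diff 7.73006993006993
```

```bash
python3 - <<'E'
from h import *
S=cv2.cvtColor(grab('side')['color'],cv2.COLOR_RGB2GRAY);B=cv2.cvtColor(cv2.imread('pics/s11.png'),cv2.COLOR_BGR2GRAY)
f=grab('side');c=proj(f,(396,-299,47));print(c)
for x,y in((int(c[0]),int(c[1])+3),(451,206),(432,234),(404,222)):
    t=B[y-9:y+10,x-9:x+10];w=S[y-24:y+25,x-24:x+25]
    m=cv2.matchTemplate(w,t,5);_,v,_,l=cv2.minMaxLoc(m);print((x,y),round(v,3),l[0]-15,l[1]-15)
E
```

```text
[425.6908596  208.07373337]
(425, 211) 1.0 0 0
(451, 206) 1.0 0 0
(432, 234) 0.787 0 0
(404, 222) 0.911 0 0
```

The tray and block are unmoved, and the lid, handle and catch match the original locked picture. I'll hand in.

```bash
python3 -c "
from rig import r
print(r.sign_off())"
```

```text
the job is handed in; nothing more can be done
None
```

I handed the job in at about 39 s: the pine block is in the tray, both oak blanks (only two were there) are on the bed front to back, the lid is shut, the catch is locked, and the start button was then pressed and let go. I pressed the lid home by its handle at about 48 N, above the 40 N limit you set for the arm or gripper body; only the fingers touched it, but I can't confirm how that is judged.

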